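Put the ink roller to rest and pile the printing blocks

ROBOT

A 7-joint arm with a two-finger parallel gripper is mounted at the origin on the work surface. World frame = base frame: x ahead of the robot, y to its left, z up, the work surface at z = 0. Lengths are in mm, angles in degrees, forces in N, time in s.
With the tool pointing down it reaches from about 425 to 825 mm from the base axis. Payload 3.6 kg.
Tool frame: the origin (TCP) lies midway between the tips of the shut fingers; the grasp point (between the pads) lies 19 mm behind it; z points along the fingers, y is the line along which they close (so a half turn about z gives the same grasp; the last joint's range is limited). The gripper opens to 85 mm and grips with 20 to 120 N. Pads are 22 mm wide; open, the fingers measure 114 mm over their backs; the gripper's body (76 mm by 85 mm) begins 54 mm behind the grasp point. The pads swing forward as they close: fully open they stand 13 mm farther back than shut.
Start: joints at [-69.357, 35.231, -0.722, 81.555, 0.464, 63.22, -2.315], TCP at [245.163, 601.962, 231.297] pointing down, gripper open.
Joint ranges: [-178.69, 178.69], [-17.37, 117.87], [-77.05, 75.6], [15.02, 138.74], [-78.02, 258.01], [0.78, 113.62], [-162.83, 162.83]. Speed limits (degrees/s): [159.86, 159.86, 180, 180, 180, 180, 180].

INTERFACE

Orientations are given as [roll, pitch, yaw] about the fixed x, y, z axes, in that order (R = Rz(yaw) Ry(pitch) Rx(roll)).
In Python, from plant import manip gives the robot as it stands.
- The arm moves only by the tool arm_command, never from a script. Its argument "increments" is a list of rows, each a list of 3 entries, a list of its own where there are three numbers: the shift along the tool's x, y, z in m, then the turn about the tool's z in degrees, then the opening, from -1 (shut) to 1 (fully open). In form: [[[dx, dy, dz], turn, grip], ...]. A call has 1 to 20 rows; each row shifts and turns the commanded pose from where the row before left it, along the tool's axes as they then stand; what a row does not reach is not made up. A row lasts 1/10 s, in which the tool goes at most 50 mm and 8.59 degrees, less where a joint would pass 70% of its speed; a pose out of reach is approached as far as the arm can. A call is refused whole if a number of a shift passes 0.05 or a number of a turn 8.59, either way. A call with a gripper value outside its range is refused whole. The fingers move at their own pace and stop on an object; the grip force is fixed at half the most. Time passes only in rows, so rows that do not move let the fingers close. It gives the time, the measured TCP pose, the force, the opening and the grip force at its end, in the units of the state.
- manip.get_state(): the state, without advancing time (a new reading comes with each control period).
- manip.snapshot(name): name is "scene" or "top" or "wrist"; returns a dict with "pixels" (384x512x3 uint8, red, green, blue), "fx", "fy", "cx", "cy" (pixels), "rvec" (rotation vector, rad) and "tvec" (3), from world to camera coordinates, as OpenCV has them. Camera axes: x right, y down, z forward; pixel columns grow to the right and rows downward; lengths in mm; the calibration is good to about 2 mm. A picture is of the moment at which its call begins. There is no depth.
- manip.hand_in(): hands the job in; it is judged then, once.
The state is a dict: "clock": time; "joints": joint angles; "joint_vel": joint speeds; "joint_efforts": joint torques, N m; "position": TCP position; "orientation": TCP orientation; "wrist_force": force on the tool from outside, world axes, zero at the start; "wrist_torque": the same for the moment, N m; "gripper_width": finger opening in mm; "finger_force": force on a finger pad.
Only numpy, scipy, OpenCV 4.12 (cv2) and the standard library are available. Lean on these libraries where they do the work, as an engineer would, in place of code of your own. Each camera call takes 0.05 s, during which the arm holds its last target. There are 200 camera calls.

TASK

Put this proofing corner in order. One printing block has been left across the roller's cradle and another lies by itself on the bench: put both on the started pile of two, metal face up like the others, in either order, so that all four make one square pile where it already stands. Take the rubber roller that stands on end and lay it on its side in the cleared cradle, its steel ends down in the two V notches and the rubber hanging free between them; set things down rather than dropping them, and leave the ink tin, its lid and the putty knife alone.

Things in the scene. Friction and masses are not known exactly. Their poses are not given: they have to be found in the camera images.
- roller: Loose ink roller, 120 mm long, 0.26 to 0.42 kg, standing on end on the bench: black rubber sleeve 44 mm in diameter, 76 mm long (22 to 98 mm along z), and at each end a bare steel hub 30 mm in diameter, 22 mm long. Both ends are alike; either may go to either side. Origin: centre of the end face it stands on; z along its axis (up at the start).
- roller_center (a point): Midpoint of the roller's axis, 60 mm from either end face; turns with the roller (z along its axis).
- cradle: Grey cradle fixed to the bench; origin under its centre, z up. Base 140 x 90 x 8 mm (x, y, z). Two upright plates across it, at 44 to 54 mm either side of the middle in x, 74 mm wide, flat tops 48 mm above the bench, each with a 90-degree V notch, 42 mm wide, 21 mm deep. The roller lies along x, a hub in each notch, axis level with the plate tops; the rubber then has 6 mm of play at each end.
- cradle_seat (a point): Where the roller's midpoint belongs: middle of the cradle, 48 mm above the bench; axes as the cradle's.
- cradle_block: Wood-mounted metal printing block, 116 x 60 x 18 mm (x long, y wide, z thick), 0.10 to 0.17 kg, metal face up (+z). Origin: centre of its wooden underside. At the start it lies across the tops of the cradle's two plates (underside 48 mm above the bench), its long side nearly along the cradle's x; between the plates its sides are free to grasp.
- loose_block: Wood-mounted metal printing block, 116 x 60 x 18 mm (x long, y wide, z thick), 0.10 to 0.17 kg, metal face up (+z). Origin: centre of its wooden underside. At the start it lies alone flat on the bench.
- pile_low: Wood-mounted metal printing block, 116 x 60 x 18 mm (x long, y wide, z thick), 0.10 to 0.17 kg, metal face up (+z). Origin: centre of its wooden underside. Bottom block of the started pile, on the bench.
- pile_top: Wood-mounted metal printing block, 116 x 60 x 18 mm (x long, y wide, z thick), 0.10 to 0.17 kg, metal face up (+z). Origin: centre of its wooden underside. Second block of the started pile, squarely on pile_low; its metal face is 36 mm above the bench.
- ink_tin: Bystander: closed ink tin, 80 mm diameter, 85 mm high, on the far side of the bench. Origin: centre of its underside.
- putty_knife: Bystander: putty knife, 190 mm long, lying flat on the far side of the bench, blade 65 mm wide. Origin: mid-length, on the bench; x towards the blade.
- tin_lid: Bystander: shallow metal tin lid, 84 mm diameter, 12 mm high. Origin: centre of its underside.
Things that resemble listed ones, but are neither listed nor needed, are in the scene too. Leave any purple or yellow look-alike of the loose_block alone.

How it is judged:
By the outcome, as a careful person would: the job done as asked, in the order asked, and still so for the second after the job is handed in, with the robot touching nothing.
It also fails if it takes over 72 s, if anything falls off the work surface, if the arm or the gripper's body presses on something with over 40 N, if the wrist force passes 120 N, or if a joint passes its speed limit or range.

## Working session

There is one attempt and no reset: what is moved stays moved. The work goes in short steps, Python scripts to look and compute and a tool call to move; the robot and the scene stay as the last step left them, time stands still between calls to the robot, and variables do not carry over. Pictures are saved under pics/ and viewed, at most 10 in all, crops included, and the job is handed in when it is done.

Besides the shell and the picture viewer there is one more tool, called after "Request:" as name(argument=value, ...), one argument or row to a line, values as JSON. arm_command: Moves the arm, as the interface text tells. Its arguments: {"type":"object","properties":{"increments":{"type":"array","items":{"type":"array"}}},"required":["increments"]}

```bash
mkdir -p pics; cat > h.py <<'E'
import numpy as np, cv2
from plant import manip
def snap(n,f=None):
    s=manip.snapshot(n)
    if f: cv2.imwrite(f'pics/{f}.png',cv2.cvtColor(np.asarray(s['pixels']),cv2.COLOR_RGB2BGR))
    return s
def ray(s,u,v,z):
    R=cv2.Rodrigues(np.array(s['rvec'],float))[0];t=np.array(s['tvec'],float)
    d=R.T@np.array([(u-s['cx'])/s['fx'],(v-s['cy'])/s['fy'],1]);c=-R.T@t
    return c+d*(z-c[2])/d[2]
E
python3 - <<'E'
from h import *
import pickle
a=snap('top');b=snap('scene');w=snap('wrist')
pickle.dump((a,b,w),open('s0.pkl','wb'))
cv2.imwrite('pics/top0.png',cv2.resize(a['pixels'],(800,600),interpolation=cv2.INTER_CUBIC)[:,:,::-1])
cv2.imwrite('pics/scene0.png',b['pixels'][:,:,::-1])
for s in (a,b,w):
    R=cv2.Rodrigues(np.array(s['rvec'],float))[0]; print(-R.T@np.array(s['tvec']),R.round(2).tolist(),s['fx'])
print(manip.get_state())
E
```

```text
[ 297.92672035   15.51940869 1235.17164843] [[0.0, -1.0, 0.02], [-0.98, -0.01, -0.2], [0.2, -0.02, -0.98]] 372.49693506318283
[1105.67985904  585.32481813  769.80659889] [[-0.73, 0.69, 0.0], [0.45, 0.48, -0.76], [-0.52, -0.55, -0.66]] 408.91342324211297
[167.41315223 632.45079535 372.10986492] [[0.38, 0.93, -0.0], [0.88, -0.36, 0.33], [0.3, -0.13, -0.94]] 317.8909183605562
{'clock': 0.15, 'joints': array([-69.35722389,  35.2784525 ,  -0.7243684 ,  81.62033965,
         0.46289127,  63.21923226,  -2.31461046]), 'joint_vel': array([ 0.0456314 , -0.06937637,  0.12033202, -0.2480959 ,  0.01239715,
        0.07898045,  0.1020532 ]), 'joint_efforts': array([ 6.12580752e-04, -4.69660985e+01,  2.59440215e-01, -1.71249819e+01,
        9.95741895e-03,  7.08929932e-03,  7.25055514e-06]), 'position': array([244.93442386, 601.45234449, 230.38168286]), 'orientation': array([-1.79884780e+02, -8.79912849e-04,  1.57843372e+02]), 'wrist_force': array([ 0.64881434,  0.16229594, -0.68467481]), 'wrist_torque': array([-0.00498516,  0.04005012, -0.0014178 ]), 'finger_force': 0.0, 'gripper_width': 85.215696881378}
```

View pics/top0.png

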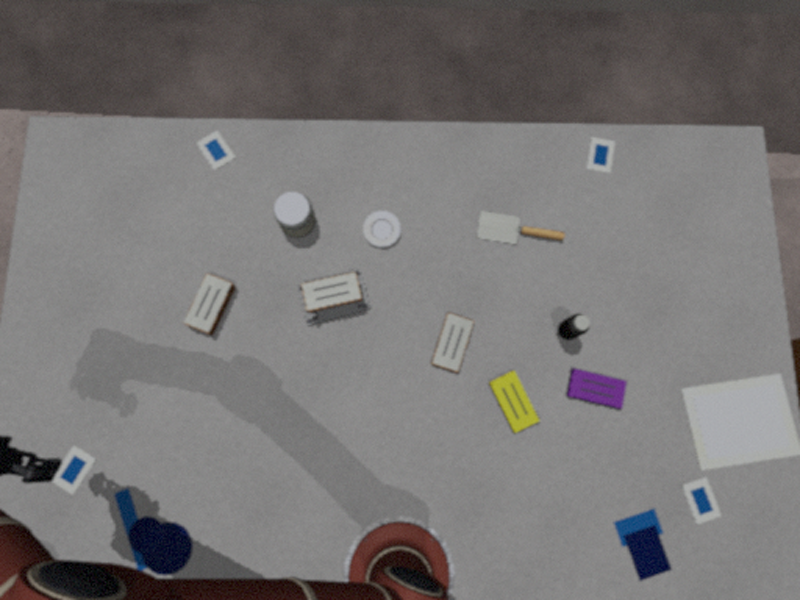

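View pics/scene0.png

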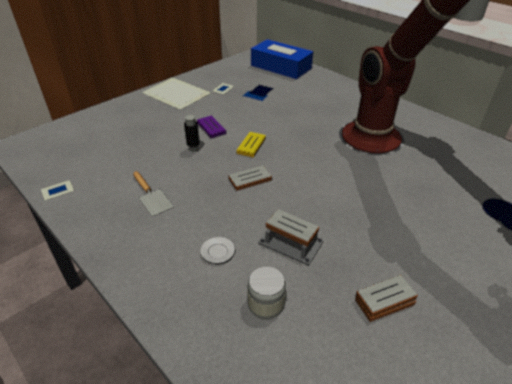

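Candidates for the loose block (top view, 800×600): cream (453,343), yellow (515,402), purple (598,390). The cream block at (210,305) is thicker, so it is the pile, and the one at (332,292) is on the cradle. The roller is at (574,327), and the tin at (295,213) is a bystander. I choose cream (453,343), and will measure it and check a crop.

```bash
cat >> h.py <<'E'
def face(s,u,v,z,r=32,thr=None):
    "bright metal face near pixel (u,v): centre and long-axis yaw on plane z"
    p=np.asarray(s['pixels']);u0,v0=int(u)-r,int(v)-r
    g=cv2.cvtColor(p,cv2.COLOR_RGB2GRAY)[v0:v0+2*r,u0:u0+2*r]
    g=cv2.resize(g,None,fx=4,fy=4,interpolation=cv2.INTER_CUBIC)
    if thr is None: thr,_=cv2.threshold(g,0,255,cv2.THRESH_OTSU)
    m=((g>thr)*255).astype(np.uint8); m=cv2.morphologyEx(m,cv2.MORPH_CLOSE,np.ones((13,13)))
    m=cv2.morphologyEx(m,cv2.MORPH_OPEN,np.ones((13,13)))
    cs=[c for c in cv2.findContours(m,0,1)[0] if cv2.contourArea(c)>500]
    c=min(cs,key=lambda c:np.linalg.norm(c.reshape(-1,2).mean(0)-4*r))
    q=c.reshape(-1,2)
    P=np.array([ray(s,u0+(x+.5)/4-.5,v0+(y+.5)/4-.5,z)[:2] for x,y in q]).astype(np.float32)
    (cx,cy),(w,h),_=R=cv2.minAreaRect(P); b=cv2.boxPoints(R)
    e=max([b[1]-b[0],b[2]-b[1]],key=np.linalg.norm)
    return np.round([cx,cy,max(w,h),min(w,h),np.degrees(np.arctan2(e[1],e[0]))%180,thr],1)
E
python3 - <<'E'
from h import *
import pickle
a,b,w=pickle.load(open('s0.pkl','rb'))
k=1/1.5625
for n,u,v,z,us,vs in (('pile',210,303,36,385,294),('cradle',332,290,66,293,227),('loose',453,342,18,250,177),('yellow',515,402,18,252,143)):
    print(n,face(a,u*k,v*k,z),face(b,us,vs,z))
print('lid',ray(a,381*k,229*k,12),'tin',ray(a,293*k,207*k,85),'roller',ray(a,582*k,322*k,120))
t=np.hstack([cv2.resize(a['pixels'][195-25:245,265:315],(400,600),interpolation=cv2.INTER_CUBIC),
 cv2.resize(a['pixels'][170:245,340:390],(400,600),interpolation=cv2.INTER_CUBIC)])
cv2.imwrite('pics/crop1.png',t[:,:,::-1])
E
```

```text
pile [542.5 401.3 221.9 209.8   3.  104. ] [537.1 399.8 192.  144.4  36.3  87. ]
cradle [564.5 144.9 210.5 207.6   0.6 111. ] [552.6 145.6 216.2 167.   45.9  88. ]
loose [ 461.4 -111.   110.7   54.8  162.1  146. ] [ 458.6 -119.6  303.7  207.3   46.8   91. ]
yellow [ 339.1 -238.2  113.7   58.8   25.2  145. ] [ 328.2 -249.3  376.3  233.3   46.8   96. ]
lid [709.54331595  42.14699751  12.        ] tin [730.88668634 223.57817834  85.        ] roller [ 486.9127351  -355.04204774  120.        ]
```

View pics/crop1.png

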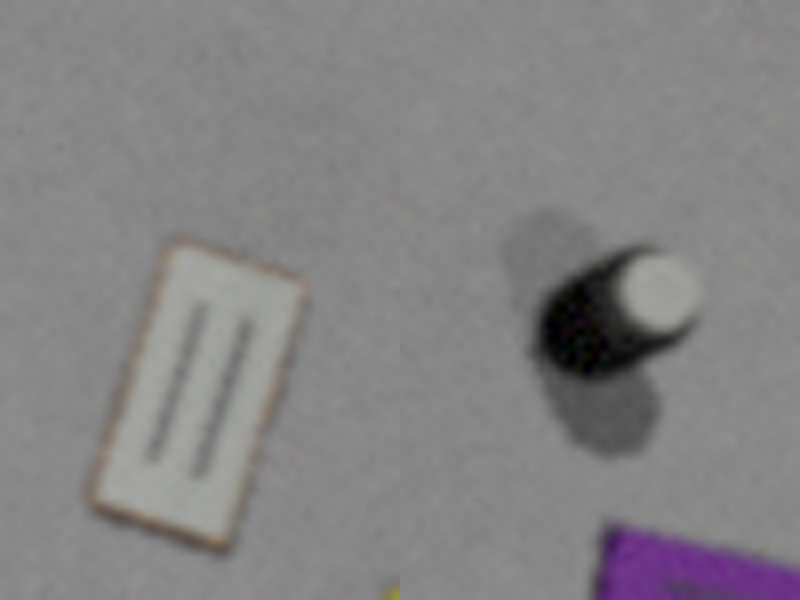

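The crop shows a cream, wood-edged, single-thickness block centred near (200,395), and the roller's steel top at (661,290). The choice is confirmed. I'll re-measure with a fixed threshold.

```bash
python3 - <<'E'
from h import *
import pickle
a,b,w=pickle.load(open('s0.pkl','rb'))
k=1/1.5625
for n,u,v,z,us,vs in (('pile',210,303,36,385,294),('cradle',332,290,66,293,227),('loose',453,342,18,250,177)):
  for t in (140,150,160):
    print(n,t,face(a,u*k,v*k,z,thr=t),face(b,us,vs,z,thr=t-5))
c=ray(a,372.1,205.8,120);print('roller',c)
E
```

```text
pile 140 [541.  405.7 115.   64.3 161.4 140. ] [537.8 401.2 110.3  54.  159.  135. ]Traceback (most recent call last):
  File "<stdin>", line 7, in <module>
  File "h.py", line 20, in face
    c=min(cs,key=lambda c:np.linalg.norm(c.reshape(-1,2).mean(0)-4*r))
ValueError: min() iterable argument is empty
```

```bash
python3 - <<'E'
from h import *
import pickle
a,b,w=pickle.load(open('s0.pkl','rb'))
k=1/1.5625
def f(*x,**y):
    try: return face(*x,**y)
    except ValueError: return None
for n,u,v,z,us,vs in (('pile',210,303,36,385,294),('cradle',332,290,66,293,227),('loose',453,342,18,250,177)):
  for t in (140,150,160):
    print(n,t,f(a,u*k,v*k,z,thr=t),f(b,us,vs,z,thr=t-15))
c=ray(a,372.1,205.8,120);print('roller',c)
E
```

```text
pile 140 [541.  405.7 115.   64.3 161.4 140. ] [535.9 401.3 115.9  57.4 158.9 125. ]
pile 150 [539.  404.1 110.4  55.8 158.6 150. ] [537.8 401.2 110.3  54.  159.  135. ]
pile 160 [575.4 391.4  52.3  36.2  90.4 160. ] None
cradle 140 [559.2 143.5 116.1  59.2 103.4 140. ] [557.9 139.5 112.4  58.2 104.8 125. ]
cradle 150 [558.6 143.5 112.8  55.9 103.7 150. ] [545.3 183.   54.1  25.   31.9 135. ]
cradle 160 [558.4 143.4 109.4  53.1 103.7 160. ] None
loose 140 [ 461.6 -110.4  111.8   56.2  161.5  140. ] [ 460.2 -115.2  112.3   57.6  161.7  125. ]
loose 150 [ 461.4 -111.   109.6   53.3  162.1  150. ] [ 502.2 -127.7   42.6   22.    48.9  135. ]
loose 160 [421.6 -97.4  47.9  22.1  74.3 160. ] [ 374.  -226.2   44.7   32.5  136.8  145. ]
roller [ 487.77261405 -353.92203639  120.        ]
```

```bash
cat >> h.py <<'E'
from scipy.spatial.transform import Rotation as Ro
def go(x,y,z,yaw):
    s=manip.get_state();R=Ro.from_euler('xyz',s['orientation'],degrees=True).as_matrix()
    d=R.T@(np.array([x,y,z])-s['position']); t=(s['orientation'][2]-yaw+90)%180-90
    print('t',round(s['clock'],2),'pos',s['position'].round(1),'rpy',s['orientation'].round(1),'shift mm',d.round(1),'turn',round(t,1),'w',round(s['gripper_width'],1),'F',s['wrist_force'].round(1),'j7',round(s['joints'][6]))
E
python3 -c "
from h import *
go(558.5,141.5,180,103.8)"
```

```text
t 0.15 pos [244.9 601.5 230.4] rpy [-179.9   -0.   157.8] shift mm [-463.9 -307.6   51. ] turn 54.0 w 85.2 F [ 0.6  0.2 -0.7] j7 -2
```

Request:
arm_command(
  increments=[
    [[-0.0357,-0.0237,0.0039],0,1],
    [[-0.0357,-0.0237,0.0039],0,1],
    [[-0.0357,-0.0237,0.0039],0,1],
    [[-0.0357,-0.0237,0.0039],0,1],
    [[-0.0357,-0.0237,0.0039],0,1],
    [[-0.0357,-0.0237,0.0039],0,1],
    [[-0.0357,-0.0237,0.0039],0,1],
    [[-0.0357,-0.0237,0.0039],0,1],
    [[-0.0357,-0.0237,0.0039],0,1],
    [[-0.0357,-0.0237,0.0039],0,1],
    [[-0.0357,-0.0237,0.0039],0,1],
    [[-0.0357,-0.0237,0.0039],0,1],
    [[-0.0357,-0.0237,0.0039],0,1],
    [[0,0,0],7.7,1],
    [[0,0,0],7.7,1],
    [[0,0,0],7.7,1],
    [[0,0,0],7.7,1],
    [[0,0,0],7.7,1],
    [[0,0,0],7.7,1],
    [[0,0,0],7.7,1],
  ],
)

```text
clock: 2.15
position: [558.5, 141.6, 180.3]
orientation: [-180.0, -0.0, 103.6]
wrist_force: [0.4, -0.2, -0.4]
gripper_width: 85.5
finger_force: 0.0
```

```bash
python3 -c "
from h import *
go(558.5,141.5,180,103.8)
w=snap('wrist','w1');print(face(w,256,192,66,r=150,thr=130))
import pickle;pickle.dump(w,open('w1.pkl','wb'))"
```

```text
t 2.15 pos [558.5 141.6 180.3] rpy [-180.    -0.   103.6] shift mm [-0.1 -0.   0.3] turn -0.2 w 85.5 F [ 0.4 -0.2 -0.4] j7 8
[566.8 119.8 288.9 274.8  13.6 130. ]
```

View pics/w1.png

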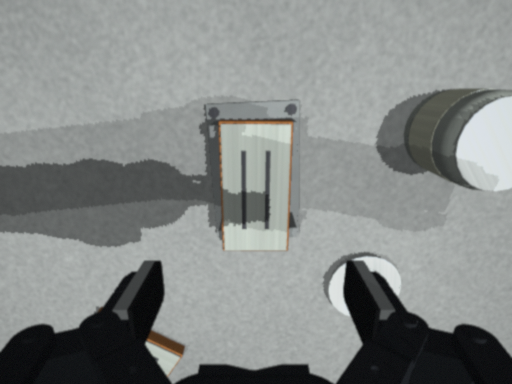

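The wrist view shows the cradle block at about (256,186) with corners (220,122), (293,122), (289,250) and (224,250). The cradle base's far edge runs from (205,103) to (300,100).

```bash
python3 -c "
from h import *
import pickle;w=pickle.load(open('w1.pkl','rb'))
for t in (185,195,205): 
  try: print(face(w,256,186,66,r=80,thr=t))
  except Exception as e: print(e)
for p in ((205,104),(299,101)): print(ray(w,*p,8))
P=np.array([ray(w,*p,66) for p in ((220,122),(293,122),(289,250),(224,250))]);print(P.round(1),P.mean(0))
"
```

```text
[570.5  99.8  55.1  24.9  13.6 185. ]
[570.4  99.4  54.2  23.2  13.6 195. ]
[563.5  95.7  18.1   6.9 103.4 205. ]
[498.24803833 196.59071429   8.        ]
[584.24893656 220.26850968   8.        ]
[[519.9 190.8  66. ]
 [575.8 204.4  66. ]
 [603.5  94.4  66. ]
 [546.4  80.5  66. ]] [561.39856971 142.49629507  66.        ]
```

Request:
arm_command(
  increments=[
    [[0,0.0015,0.03],-0.2,1],
    [[0,0,0.03],0,1],
    [[0,0,0.03],0,1],
    [[0,0,0.025],0,1],
    [[0,0,0.015],0,1],
    [[0,0,0.005],0,1],
    [[0,0,0],0,0.5],
    [[0,0,0],0,0],
    [[0,0,0],0,-0.2],
    [[0,0,0],0,-0.2],
    [[0,0,0],0,-0.2],
    [[0,0,0],0,-0.2],
    [[0,0,0],0,-0.2],
  ],
)

```text
clock: 3.5
position: [561.2, 142.1, 46.8]
orientation: [179.9, 0.0, 104.2]
wrist_force: [-0.5, 0.3, 6.6]
gripper_width: 58.5
finger_force: 65.9
```

Request:
arm_command(
  increments=[
    [[0,0,-0.01],0,-0.2],
    [[0,0,-0.025],0,-0.2],
    [[0,0,-0.035],0,-0.2],
    [[0,0,-0.042],0,-0.2],
    [[0.0287,0.0047,0],0,-0.2],
    [[0.0287,0.0047,0],0,-0.2],
    [[0.0287,0.0047,0],0,-0.2],
    [[0.0287,0.0047,0],0,-0.2],
    [[0.0287,0.0047,0],0,-0.2],
    [[0.0287,0.0047,0],0,-0.2],
    [[0.0287,0.0047,0],0,-0.2],
    [[0.0287,0.0047,0],0,-0.2],
    [[0.0287,0.0043,0],0,-0.2],
    [[0,0,0],-7.83,-0.2],
    [[0,0,0],-7.83,-0.2],
    [[0,0,0],-7.83,-0.2],
    [[0,0,0],-7.83,-0.2],
    [[0,0,0],-7.83,-0.2],
    [[0,0,0],-7.83,-0.2],
    [[0,0,0],-7.83,-0.2],
  ],
)

```text
clock: 5.5
position: [537.1, 402.1, 157.3]
orientation: [-179.9, -0.0, 159.3]
wrist_force: [0.6, 0.1, -1.3]
gripper_width: 58.2
finger_force: 65.1
```

```bash
python3 -c "
from h import *
go(538.5,402.7,160,159)
import pickle
w=snap('wrist','w2');a=snap('top','t2');b=snap('scene','s2');pickle.dump((w,a,b),open('w2.pkl','wb'))
A=a['pixels'][130:230,100:260];cv2.imwrite('pics/c2.png',np.vstack([np.hstack([w['pixels'][:,:400]]) ,cv2.resize(A,(400,216))])[:,:,::-1])"
```

```text
t 5.5 pos [537.1 402.1 157.3] rpy [-179.9   -0.   159.3] shift mm [-1.1  1.1 -2.7] turn 0.3 w 58.2 F [ 0.6  0.1 -1.3] j7 31
```

View pics/c2.png

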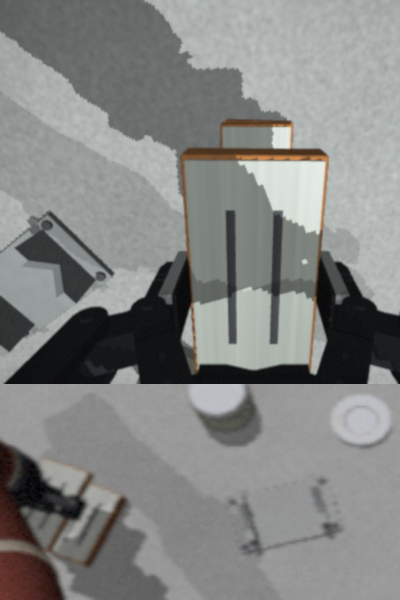

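The wrist view shows the held block level, its far face edge at about y=158 (x 184 to 327). The pile behind it has its far face edge at about y=126 (x 221 to 293). The cradle is now clear. Next I compare the two edges on their planes.

```bash
python3 -c "
from h import *
import pickle;w,a,b=pickle.load(open('w2.pkl','rb'))
p=w['pixels'].astype(int)
h=p[...,0]-p[...,2]
print('col240',h[110:170,240]);print('col285',h[110:170,285])
for r in (135,145,200,230): 
  x=np.where(h[r,160:350]>35)[0]+160;print(r,x)
yaw=np.radians(159.3);T=np.array([[np.cos(yaw),np.sin(yaw)],[np.sin(yaw),-np.cos(yaw)]])
for n,q,z in (('held',[(184,159),(327,159)],176.5),('pile',[(221.5,126),(292.5,126)],36)):
  for u in q:
    P=ray(w,*u,z);print(n,P.round(1),(T@(P[:2]-[537.1,402.1])).round(1))
"
```

```text
col240 [ -3  -2  -3  -3  -2  -2  -1  -1   2  13  39  56  55  51  63  61  32   9
   1   0   1  -1   0   0  -1  -1   0   0   0  -1  -1  -1  -1  -1  -1   0
   1   7  23  40  46  46  46  49  66  91 105  98  78  44  10   3   1   1
   1   1   0   0  -1   0]
col285 [ -3  -3  -2  -2  -4  -3  -3  -2  -2   1  12  32  48  58  76  79  44  11
   2   0   0   1   1   1   0   1   0   0   0   0   0   0   1   0   0   0
  -1   1   8  22  39  46  47  47  61  87 109 121 115  80  21   2  -1  -1
   0   0   0   0   0   0]
135 [221 290 291 292]
145 [221 290 291]
200 [184 185 186 322 323 324]
230 [186 187 320 321]
held [474.3 395.9 176.5] [ 56.6 -28. ]
held [494.1 448.4 176.5] [56.6 28.2]
pile [477.8 395.7  36. ] [ 53.2 -26.9]
pile [498.3 449.8  36. ] [53.2 30.9]
```

Request:
arm_command(
  increments=[
    [[-0.0023,0.0015,0.02],0.2,-0.2],
    [[0,0,0.03],0,-0.2],
    [[0,0,0.03],0,-0.2],
    [[0,0,0.02],0,-0.2],
    [[0,0,0.01],0,-0.2],
    [[0,0,0],0,-0.2],
    [[0,0,0],0,-0.2],
  ],
)

```text
clock: 6.35
position: [541.1, 403.7, 48.6]
orientation: [179.9, 0.1, 158.7]
wrist_force: [-0.5, -0.2, -0.1]
gripper_width: 58.7
finger_force: 65.1
```

```bash
python3 -c "
from h import *
go(538.5,402.7,43,159)
import pickle
w=snap('wrist');b=snap('scene');pickle.dump((w,b),open('w3.pkl','wb'))
A=b['pixels'][250:340,330:450]
cv2.imwrite('pics/c3.png',np.vstack([cv2.resize(w['pixels'][100:230,150:360],(484,300),interpolation=2),cv2.resize(A,(484,300),interpolation=2)])[:,:,::-1])"
```

```text
t 6.35 pos [541.1 403.7  48.6] rpy [1.799e+02 1.000e-01 1.587e+02] shift mm [ 2.  -1.9  5.6] turn -0.3 w 58.7 F [-0.5 -0.2 -0.1] j7 31
```

View pics/c3.png

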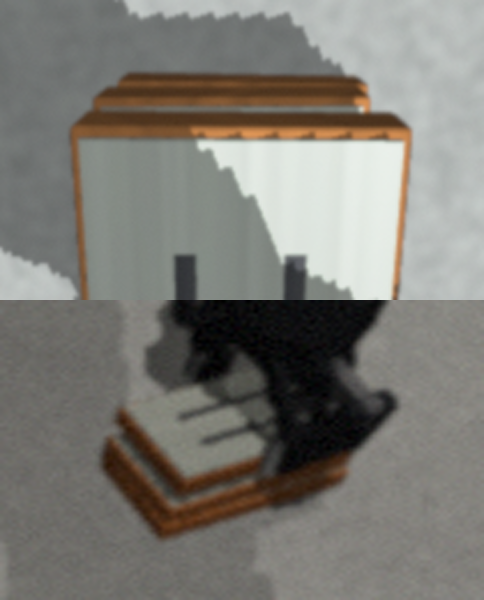

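The wrist view shows the held block's face edge from (184,160) to (327,160). The pile's top-face edge shows behind it, (191,146) to (310,146) in wrist pixels. The scene view shows it about 13 mm above the pile.

```bash
python3 -c "
from h import *
import pickle;w,b=pickle.load(open('w3.pkl','rb'))
yaw=np.radians(158.7);T=np.array([[np.cos(yaw),np.sin(yaw)],[np.sin(yaw),-np.cos(yaw)]])
p=w['pixels'].astype(int);h=p[...,0]-p[...,2]
print(h[132:164,230]);print(h[148,180:200],h[148,302:320])
for n,q,z in (('held',[(183.8,160.2),(327,160.2)],67.8),('pile',[(191.2,146.4),(310.1,146.9)],36)):
  for u in q:
    P=ray(w,*u,z);print(n,P.round(1),(T@(P[:2]-[541.1,403.7])).round(1))
"
```

```text
[30 42 49 62 68 61 49 45 44 52 63 71 68 48 20 11 22 39 46 46 48 49 58 66
 76 75 68 43 13  1 -1 -1]
[-2 -2 -1 -2 -2 -1  4 13 23 29 38 49 49 41 33 30 29 30 30 29] [13 13 12 12 15 38 75 81 47 17  9  8  9 10 10  9  9  6]
held [478.5 397.9  67.8] [ 56.2 -28.1]
held [498.9 450.3  67.8] [56.2 28.1]
pile [477.7 395.1  36. ] [ 56. -31.]
pile [499. 449.  36.] [55.7 26.9]
```

Request:
arm_command(
  increments=[
    [[-0.0003,-0.002,0.002],0.2,-0.2],
    [[0,0,0.004],0,-0.2],
    [[0,0,0.003],0,-0.2],
    [[0,0,0.002],0,-0.2],
    [[0,0,0.001],0,-0.2],
    [[0,0,0],0,-0.2],
    [[0,0,0],0,-0.2],
  ],
)

```text
clock: 7.15
position: [540.0, 401.3, 35.6]
orientation: [180.0, -0.0, 158.6]
wrist_force: [-0.2, 0.3, -1.0]
gripper_width: 58.5
finger_force: 65.1
```

Request:
arm_command(
  increments=[
    [[0,0,0.0005],0,-0.2],
    [[0,0,0.0005],0,-0.2],
    [[0,0,0.0005],0,-0.2],
    [[0,0,0],0,-0.2],
  ],
)

```text
clock: 7.55
position: [540.1, 401.4, 34.9]
orientation: [180.0, 0.0, 158.6]
wrist_force: [-0.9, -0.8, 4.3]
gripper_width: 58.4
finger_force: 65.7
```

Request:
arm_command(
  increments=[
    [[0,0,0],0,0.6],
    [[0,0,0],0,1],
    [[0,0,0],0,1],
    [[0,0,0],0,1],
    [[0,0,-0.02],0,1],
    [[0,0,-0.04],0,1],
    [[0,0,-0.04],0,1],
    [[0,0,-0.025],0,1],
    [[0,0,0],0,1],
  ],
)

```text
clock: 8.45
position: [542.5, 403.1, 164.2]
orientation: [179.5, 0.3, 158.5]
wrist_force: [0.6, -0.3, 0.3]
gripper_width: 85.2
finger_force: 0.0
```

```bash
python3 -c "
from h import *
go(461,-113,140,161.8)
import pickle
w=snap('wrist');b=snap('scene');a=snap('top');pickle.dump((w,a,b),open('w4.pkl','wb'))
A=b['pixels'][250:340,330:450]
cv2.imwrite('pics/c4.png',np.vstack([cv2.resize(w['pixels'][80:280,130:380],(500,400),interpolation=2),cv2.resize(A,(500,200),interpolation=2)])[:,:,::-1])
# cradle seen with top
cv2.imwrite('pics/c4b.png',np.hstack([cv2.resize(a['pixels'][160:230,180:250],(400,400),interpolation=2),cv2.resize(b['pixels'][200:270,255:325],(400,400),interpolation=2)])[:,:,::-1])
"
```

```text
t 8.45 pos [542.5 403.1 164.2] rpy [179.5   0.3 158.5] shift mm [-112.8 -510.3   20.4] turn -3.3 w 85.2 F [ 0.6 -0.3  0.3] j7 31
```

View pics/c4.png

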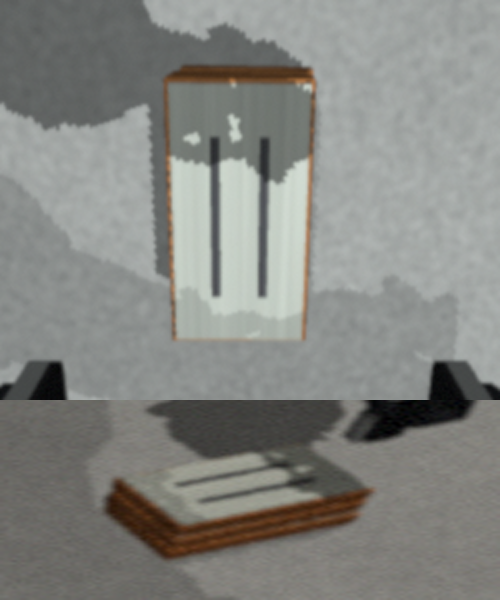

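The third block sits square on the pile, with its face centre at about (240,210) in the crop and the edges flush. Going to the loose block now.

Request:
arm_command(
  increments=[
    [[-0.0087,-0.0393,0.0016],-3.3,1],
    [[-0.0087,-0.0393,0.0016],0,1],
    [[-0.0087,-0.0393,0.0016],0,1],
    [[-0.0087,-0.0393,0.0016],0,1],
    [[-0.0087,-0.0393,0.0016],0,1],
    [[-0.0087,-0.0393,0.0016],0,1],
    [[-0.0087,-0.0393,0.0016],0,1],
    [[-0.0087,-0.0393,0.0016],0,1],
    [[-0.0087,-0.0393,0.0016],0,1],
    [[-0.0087,-0.0393,0.0016],0,1],
    [[-0.0087,-0.0393,0.0016],0,1],
    [[-0.0087,-0.0393,0.0016],0,1],
    [[-0.0087,-0.0393,0.0016],0,1],
    [[0,0,0],0,1],
    [[0,0,0],0,1],
  ],
)

```text
clock: 10.1
position: [484.7, -120.0, 136.9]
orientation: [-180.0, -0.2, 161.7]
wrist_force: [0.8, 1.1, -0.1]
gripper_width: 85.8
finger_force: 0.0
```

```bash
python3 -c "
from h import *
go(461,-113,140,161.8)
import pickle
w=snap('wrist');pickle.dump(w,open('w5.pkl','wb'))
p=w['pixels'].astype(int);h=p[...,0]-p[...,2]
m=cv2.morphologyEx(((abs(h)>25)*255).astype(np.uint8),cv2.MORPH_CLOSE,np.ones((3,3)))
print(np.where(h[160,100:400]>25)[0]+100,np.where(h[220,100:400]>25)[0]+100,[ (np.where(h[60:320,c]>25)[0]+60) for c in (240,270)])
g=cv2.cvtColor(w['pixels'],cv2.COLOR_RGB2GRAY);print(g[100:330:6,248])
"
```

```text
t 10.1 pos [ 484.7 -120.   136.9] rpy [-180.    -0.2  161.7] shift mm [24.7 -0.8 -3. ] turn -0.1 w 85.8 F [ 0.8  1.1 -0.1] j7 82
[219 220 221 288 289 290] [222 223 286 287] [array([ 91,  92,  93,  94, 225]), array([ 91,  92,  93,  94, 225])]
[202 202 201 121 117 118 184 121 116 193 201 202 202 201 201 201 200 200
 199 199 197 161 155 137 143 138 143 144 161 163 158 159 161 165 160 163
 168 167 165]
```

```bash
python3 -c "
from h import *
import pickle;w=pickle.load(open('w5.pkl','rb'))
P=np.array([ray(w,*u,18) for u in ((219.5,95),(289.5,95),(223.7,225),(285.5,225))]);print(P.round(1));c=P.mean(0);print(c)
print(np.degrees(np.arctan2(*(P[0]+P[1]-P[2]-P[3])[1::-1])))
go(c[0],c[1],-4,161.8)
"
```

```text
[[ 402.4 -121.6   18. ]
 [ 419.6  -69.6   18. ]
 [ 507.6 -156.5   18. ]
 [ 525.  -103.9   18. ]]
[ 463.66118608 -112.89368599   18.        ]
161.80118804334504
t 10.15 pos [ 485.2 -118.3  137.1] rpy [180.   -0.2 161.9] shift mm [ 21.8  -1.7 141.2] turn 0.1 w 85.6 F [ 0.  -0.1 -0.3] j7 82
```

Request:
arm_command(
  increments=[
    [[0.0225,-0.0015,0.03],0,1],
    [[0,0,0.035],0,1],
    [[0,0,0.035],0,1],
    [[0,0,0.025],0,1],
    [[0,0,0.01],0,1],
    [[0,0,0.002],0,1],
    [[0,0,0],0,0.5],
    [[0,0,0],0,0],
    [[0,0,0],0,-0.2],
    [[0,0,0],0,-0.2],
    [[0,0,0],0,-0.2],
    [[0,0,0],0,-0.2],
    [[0,0,0],0,-0.2],
  ],
)

```text
clock: 11.45
position: [465.1, -113.4, 2.9]
orientation: [180.0, 0.2, 161.9]
wrist_force: [-0.3, 0.6, 6.3]
gripper_width: 57.8
finger_force: 64.9
```

```bash
python3 -c "
from h import *
go(540.1,401.4,170,158.6)
"
```

```text
t 11.45 pos [ 465.1 -113.4    2.9] rpy [180.    0.2 161.9] shift mm [  88.5  512.7 -167. ] turn 3.3 w 57.8 F [-0.3  0.6  6.3] j7 81
```

Request:
arm_command(
  increments=[
    [[0,0,-0.01],0,-0.2],
    [[0,0,-0.025],0,-0.2],
    [[0,0,-0.04],0,-0.2],
    [[0,0,-0.04],0,-0.2],
    [[0.0068,0.0394,0],0,-0.2],
    [[0.0068,0.0394,0],0,-0.2],
    [[0.0068,0.0394,0],0,-0.2],
    [[0.0068,0.0394,0],0,-0.2],
    [[0.0068,0.0394,0],0,-0.2],
    [[0.0068,0.0394,0],0,-0.2],
    [[0.0068,0.0394,0],0,-0.2],
    [[0.0068,0.0394,0],0,-0.2],
    [[0.0068,0.0394,0],0,-0.2],
    [[0.0068,0.0394,0],0,-0.2],
    [[0.0068,0.0394,0],0,-0.2],
    [[0.0068,0.0394,0],0,-0.2],
    [[0.0068,0.0394,0],0,-0.2],
    [[0,0,0],3.3,-0.2],
    [[0,0,0],0,-0.2],
    [[0,0,0],0,-0.2],
  ],
)

```text
clock: 13.45
position: [540.0, 398.9, 116.6]
orientation: [-179.9, 0.0, 158.5]
wrist_force: [0.3, -0.7, -1.3]
gripper_width: 57.9
finger_force: 64.6
```

```bash
python3 -c "
from h import *
go(540.1,401.4,72,158.6)
import pickle
w=snap('wrist');pickle.dump(w,open('w6.pkl','wb'))
p=w['pixels'].astype(int);h=p[...,0]-p[...,2]
print([(c,np.where(h[60:200,c]>25)[0]+60) for c in (225,240,270)])
for r in (138,142,170,200): print(r,np.where(h[r,150:380]>25)[0]+150)
"
```

```text
t 13.45 pos [540.  398.9 116.6] rpy [-179.9    0.   158.5] shift mm [ 0.8  2.4 44.6] turn -0.1 w 57.9 F [ 0.3 -0.7 -1.3] j7 32
[(225, array([120, 121, 122, 123, 124, 125, 126, 127, 128, 129, 130, 143, 144,
       145, 146, 147, 148, 149, 150, 151, 152, 153])), (240, array([120, 121, 122, 123, 124, 125, 126, 127, 128, 129, 130, 143, 144,
       145, 146, 147, 148, 149, 150, 151, 152, 153])), (270, array([120, 121, 122, 123, 124, 125, 126, 127, 128, 129, 130, 131, 143,
       144, 145, 146, 147, 148, 149, 150, 151, 152, 153]))]
138 [212 213 214 301 302 303]
142 [212 213 214 301 302 303]
170 [183 184 185 322 323 324]
200 [185 186 187 319 320 321 322]
```

Request:
arm_command(
  increments=[
    [[0.0008,0.0024,0.015],0,-0.2],
    [[0,0,0.015],0,-0.2],
    [[0,0,0.01],0,-0.2],
    [[0,0,0.006],0,-0.2],
    [[0,0,0],0,-0.2],
    [[0,0,0],0,-0.2],
  ],
)

```text
clock: 14.1
position: [540.0, 403.3, 70.2]
orientation: [180.0, 0.0, 158.6]
wrist_force: [-0.0, 0.7, -0.8]
gripper_width: 58.3
finger_force: 64.6
```

```bash
python3 -c "
from h import *
go(540.1,401.4,57,158.6)
import pickle
w=snap('wrist');pickle.dump(w,open('w6.pkl','wb'))
p=w['pixels'].astype(int);h=p[...,0]-p[...,2]
print([(c,h[120:162,c]) for c in (230,280)])
for r in (141,143,145,170,200): print(r,np.where(h[r,150:380]>25)[0]+150)
q=manip.get_state()['position']
cv2.imwrite('pics/c6.png',cv2.resize(w['pixels'][100:220,160:350],(760,480),interpolation=2)[:,:,::-1])
"
```

```text
t 14.1 pos [540.  403.3  70.2] rpy [180.    0.  158.6] shift mm [-0.8 -1.7 13.2] turn -0.0 w 58.3 F [-0.   0.7 -0.8] j7 32
[(230, array([ -2,  -2,  -2,  -2,  -1,  -1,  -2,   1,  12,  31,  46,  57,  63,
        56,  49,  45,  48,  53,  51,  47,  47,  49,  48,  47,  44,  45,
        46,  52,  74,  96, 109, 109,  89,  38,   5,  -1,  -1,  -1,  -2,
        -1,  -1,  -1])), (280, array([ -2,  -2,  -2,  -1,  -2,  -2,  -3,  -1,   1,  15,  37,  51,  62,
        57,  49,  47,  51,  63,  56,  47,  44,  46,  46,  46,  48,  47,
        46,  55,  74, 101, 118, 115,  87,  32,   5,   1,   1,   1,   1,
         1,   1,   1]))]
141 [194 195 196 197 198 199 200 201 202 203 204 205 206 207 208 209 210 211
 212 213 214 215 216 217 218 219 220 221 222 223 224 225 226 227 228 229
 230 231 232 233 234 235 236 237 238 239 240 241 242 243 244 245 246 247
 248 249 250 251 252 253 254 255 256 257 258 259 260 261 262 263 264 265
 266 267 268 269 270 271 272 273 274 275 276 277 278 279 280 281 282 283
 284 285 286 287 288 289 290 291 292 293 294 295 296 297 298 299 300 301
 302 303 304 305 306]
143 [189 190 191 1
[... 394 characters left out ...]
9 290 291 292 293 294 295 296
 297 298 299 300 301 302 303 304 305 306 307 308 309 310 311]
145 [187 188 189 190 191 192 193 194 195 196 197 198 199 200 201 202 203 204
 205 206 207 208 209 210 211 212 213 214 215 216 217 218 219 220 221 222
 223 224 225 226 227 228 229 230 231 232 233 234 235 236 237 238 239 240
 241 242 243 244 245 246 247 248 249 250 251 252 253 254 255 256 257 258
 259 260 261 262 263 264 265 266 267 268 269 270 271 272 273 274 275 276
 277 278 279 280 281 282 283 284 285 286 287 288 289 290 291 292 293 294
 295 296 297 298 299 300 301 302 303 304 305 306 307 308 309 310 311 312
 313 314 315 316 317 318 319]
170 [183 184 185 322 323 324]
200 [185 186 187 319 320 321 322]
```

View pics/c6.png

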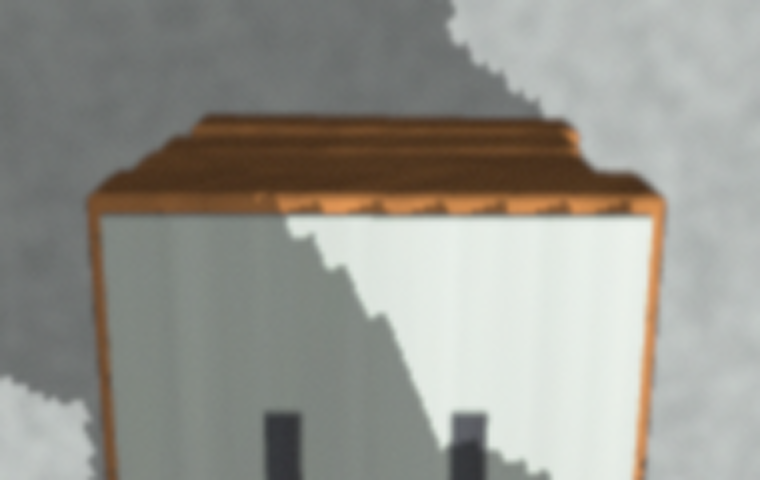

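The held block's face edge is at image row 153.5 (crop y≈215), and the pile's edge is hidden behind its wall. I'll use the pile edge from the higher view (row 130.5).

```bash
python3 -c "
from h import *
import pickle;w=pickle.load(open('w6.pkl','rb'))
yaw=np.radians(158.6);T=np.array([[np.cos(yaw),np.sin(yaw)],[np.sin(yaw),-np.cos(yaw)]])
o=np.array([540,403.3])
f=lambda u,v,z:(T@(ray(w,u,v,z)[:2]-o)).round(1)
print('held',f(184,153.5,85.3),f(323,153.5,85.3),f(185.5,170,85.3),f(322,170,85.3))
print('pile (view at TCP 540,398.9)',f(213,130.8,7.6),f(302,130.8,7.6),f(213,138,7.6),f(301.8,138,7.6), 'tcp diff',T@(o-[540,398.9]))
"
```

```text
held [ 58.  -28.7] [57.9 27.3] [ 51.1 -28.6] [51.1 27.4]
pile (view at TCP 540,398.9) [ 56.9 -26.4] [56.8 30.1] [ 52.3 -26.6] [52.3 30.2] tcp diff [1.60545785 4.09664559]
```

Request:
arm_command(
  increments=[
    [[-0.0026,-0.0014,0.001],0,-0.2],
    [[0,0,0.004],0,-0.2],
    [[0,0,0.004],0,-0.2],
    [[0,0,0.002],0,-0.2],
    [[0,0,0.001],0,-0.2],
    [[0,0,0],0,-0.2],
    [[0,0,0.0005],0,-0.2],
    [[0,0,0],0,-0.2],
  ],
)

```text
clock: 14.95
position: [541.8, 401.0, 57.8]
orientation: [180.0, 0.0, 158.6]
wrist_force: [-0.2, -0.5, -1.3]
gripper_width: 58.2
finger_force: 64.6
```

Request:
arm_command(
  increments=[
    [[0,0,0.0005],0,-0.2],
    [[0,0,0.0005],0,-0.2],
    [[0,0,0.0005],0,-0.2],
    [[0,0,0],0,-0.2],
  ],
)

```text
clock: 15.35
position: [541.9, 401.0, 57.0]
orientation: [180.0, 0.0, 158.6]
wrist_force: [-1.2, -2.2, 4.1]
gripper_width: 58.0
finger_force: 65.1
```

Contact. Release, lift, and check the pile and cradle.

Request:
arm_command(
  increments=[
    [[0,0,0],0,0.6],
    [[0,0,0],0,1],
    [[0,0,0],0,1],
    [[0,0,0],0,1],
    [[0,0,-0.02],0,1],
    [[0,0,-0.04],0,1],
    [[0,0,-0.04],0,1],
    [[0,0,-0.04],0,1],
    [[0,0,-0.01],0,1],
    [[0,0,0],0,1],
  ],
)

```text
clock: 16.35
position: [542.8, 401.6, 208.8]
orientation: [179.8, 0.2, 158.5]
wrist_force: [0.4, -0.3, -1.0]
gripper_width: 85.4
finger_force: 0.0
```

```bash
python3 -c "
from h import *
go(487,-353,230,158)
import pickle
w=snap('wrist');b=snap('scene');a=snap('top');pickle.dump((w,a,b),open('w7.pkl','wb'))
z=lambda i,s:cv2.resize(i,s,interpolation=2)
cv2.imwrite('pics/c7.png',np.vstack([np.hstack([z(w['pixels'][80:280,130:380],(400,300)),z(b['pixels'][240:340,320:450],(400,300))]),np.hstack([z(a['pixels'][155:230,175:275],(400,300)),z(b['pixels'][195:270,245:345],(400,300))])])[:,:,::-1])
"
```

```text
t 16.35 pos [542.8 401.6 208.8] rpy [179.8   0.2 158.5] shift mm [-224.1 -722.7  -23.8] turn 0.5 w 85.4 F [ 0.4 -0.3 -1. ] j7 32
```

View pics/c7.png

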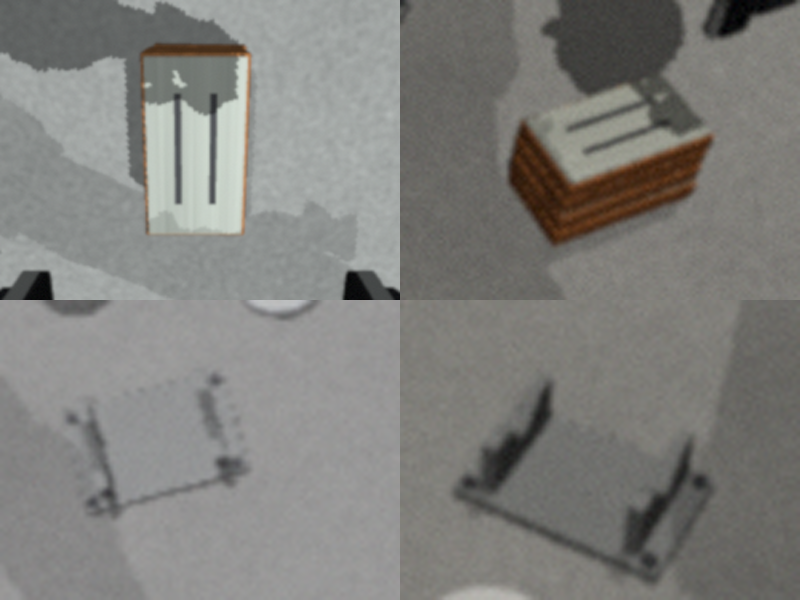

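All four blocks make one square pile (wrist crop face at (195,140), scene crop (610,160)), and the cradle is empty. Next is the roller. The tool cannot tilt, so I'll grip it high on the rubber and tip it onto the bench about its lower edge, then regrip at mid-length and lay it in the cradle.

Request:
arm_command(
  increments=[
    [[-0.0132,-0.0425,-0.0014],0,1],
    [[-0.0132,-0.0425,-0.0014],0,1],
    [[-0.0132,-0.0425,-0.0014],0,1],
    [[-0.0132,-0.0425,-0.0014],0,1],
    [[-0.0132,-0.0425,-0.0014],0,1],
    [[-0.0132,-0.0425,-0.0014],0,1],
    [[-0.0132,-0.0425,-0.0014],0,1],
    [[-0.0132,-0.0425,-0.0014],0,1],
    [[-0.0132,-0.0425,-0.0014],0,1],
    [[-0.0132,-0.0425,-0.0014],0,1],
    [[-0.0132,-0.0425,-0.0014],0,1],
    [[-0.0132,-0.0425,-0.0014],0,1],
    [[-0.0132,-0.0425,-0.0014],0,1],
    [[-0.0132,-0.0425,-0.0014],0,1],
    [[-0.0132,-0.0425,-0.0014],0,1],
    [[-0.0132,-0.0425,-0.0014],0,1],
    [[-0.0132,-0.0425,-0.0014],0,1],
  ],
)

```text
clock: 18.2
position: [485.2, -354.7, 228.0]
orientation: [179.9, -0.2, 158.6]
wrist_force: [1.8, -0.1, -0.2]
gripper_width: 85.2
finger_force: 0.0
```

Request:
arm_command(
  increments=[
    [[0,0,0],8.2,1],
    [[0,0,0],8.2,1],
    [[0,0,0],8.2,1],
    [[0,0,0],8.2,1],
    [[0,0,0],8.2,1],
    [[0,0,0],8.2,1],
    [[0,0,0],8.2,1],
    [[0,0,0],8.2,1],
    [[0,0,0],8.2,1],
    [[0,0,0],8.2,1],
    [[0,0,0],8.2,1],
    [[0,0,0],8.2,1],
    [[0,0,0],0,1],
    [[0,0,0],0,1],
  ],
)

```text
clock: 19.6
position: [486.0, -353.0, 228.6]
orientation: [-179.8, 0.0, 60.3]
wrist_force: [1.2, -0.5, -0.0]
gripper_width: 85.4
finger_force: 0.0
```

```bash
python3 -c "
from h import *
go(487,-353,230,60)
import pickle
w=snap('wrist');pickle.dump(w,open('w8.pkl','wb'))
a=snap('top');_,a0,b0=pickle.load(open('w7.pkl','rb'))
g=cv2.cvtColor(w['pixels'],cv2.COLOR_RGB2GRAY)
m=((g<45)*255).astype(np.uint8)
for c in cv2.findContours(m,0,2)[0]:
  if cv2.contourArea(c)>300: print('dark',cv2.boundingRect(c),cv2.contourArea(c))
C=cv2.HoughCircles(cv2.medianBlur(g,3),cv2.HOUGH_GRADIENT,1,40,param1=100,param2=18,minRadius=14,maxRadius=45)
print(C)
if C is not None:
  for c in C[0][:4]: print(ray(w,c[0],c[1],120), c)
c=np.mean([(192.5,184.2),(228.8,175),(235,197),(199.2,206.2)],0);print('cradle top',ray(a0,*c,8),'scene',ray(b0,291,240.3,8))
"
```

```text
t 19.6 pos [ 486.  -353.   228.6] rpy [-179.8    0.    60.3] shift mm [ 0.5  0.9 -1.4] turn 0.3 w 85.4 F [ 1.2 -0.5 -0. ] j7 24
dark (176, 365, 156, 19) 1987.5
dark (337, 262, 175, 122) 10510.5
dark (0, 261, 171, 123) 10427.0
dark (235, 149, 46, 49) 897.5
[[[ 91.5 126.5  37.8]
  [258.5 185.5  22.5]
  [200.5 243.5  29.9]
  [ 38.5 362.5  36.6]
  [140.5 291.5  23.2]]]
[ 404.77834653 -243.85726096  120.        ] [ 91.5 126.5  37.8]
[ 493.87936445 -349.5638629   120.        ] [258.5 185.5  22.5]
[ 423.42146413 -370.81380429  120.        ] [200.5 243.5  29.9]
[ 206.28341494 -403.12286331  120.        ] [ 38.5 362.5  36.6]
cradle top [555.10512415 141.10805156   8.        ] scene [558.04612933 141.8535392    8.        ]
```

```bash
python3 -c "
from h import *
import pickle
w=pickle.load(open('w8.pkl','rb'));a,b,_=pickle.load(open('s0.pkl','rb'))
g=cv2.cvtColor(w['pixels'],cv2.COLOR_RGB2GRAY)
print(g[150:230:4,225:295:5])
for n,s,(x,y,r),t in (('w',w,(258,186,45),185),('top',a,(372,206,10),150),('scene',b,(192,121,14),110)):
  q=cv2.cvtColor(s['pixels'],cv2.COLOR_RGB2GRAY)[y-r:y+r,x-r:x+r];q=cv2.resize(q,None,fx=4,fy=4,interpolation=2)
  for tt in (t-20,t,t+20):
    m=((q>tt)*255).astype(np.uint8)
    for c in cv2.findContours(m,0,1)[0]:
      A=cv2.contourArea(c)
      if A>150:
        (u,v),_=cv2.minEnclosingCircle(c);bx=cv2.boundingRect(c);u=x-r+(u+.5)/4-.5;v=y-r+(v+.5)/4-.5;print(n,tt,A/16,(round(u,1),round(v,1)),np.array(bx)/4,ray(s,u,v,120).round(1))
"
```

```text
[[169 167 167 166 151  52  15  18  58 139 138 138 143 138]
 [167 166 165 153  19  16  16  13  16  42 142 141 141 142]
 [164 168 167  56  11  11  17  16  20  16 114 149 146 148]
 [165 170 125  13  13  15  18  19  20  14  59 142 148 165]
 [167 170  99  15  22  38  38  34  32  19  24 155 174 169]
 [168 115  96  18  36  35  43  47  31  31  23 165 168 163]
 [167  94  81  38  37  78  87  90  90  35  31 146 173 169]
 [115  96  54  34  67  99 174 179 121  86  33  97 171 167]
 [101 103  47  35 114 206 205 202 200 157  33  45 176 166]
 [103 103  40  31 204 205 205 202 201 205  58  45 166 161]
 [143 105  52  76 204 205 202 202 203 203 146  58 169 169]
 [165 102  90  90 203 206 202 202 202 201 163 130 169 165]
 [170 147 102  79 201 206 202 202 203 201 146 168 164 171]
 [175 169 168 155 199 206 202 201 205 199 148 171 169 165]
 [169 165 170 173 177 204 202 200 203 180 170 168 169 169]
 [173 164 168 166 171 118 166 185 175 170 175 168 165 170]
 [167 167 170 170 159 103 106 162 167 171 169 169 167 163]
 [127 105 105 124 103 104 104 111 112 170 167 168 170 171]
 [105 101 100  98 104 101 103 102 102 
[... 370 characters left out ...]
 -357.6  120. ]
w 205 75.1875 (252.8, 193.5) [36.  39.5  6.5 27. ] [ 486.3 -353.3  120. ]
top 130 221.1875 (371.5, 205.5) [ 0.  0. 20. 20.] [ 488.7 -352.1  120. ]
top 150 47.0625 (372.4, 205.7) [6.75 6.5  8.5  8.  ] [ 488.1 -355.   120. ]
scene 90 27.0625 (202.1, 131.0) [21. 21.  7.  7.] [ 509.8 -267.   120. ]
scene 90 424.90625 (191.5, 120.5) [ 0.  0. 28. 28.] [ 496.8 -336.1  120. ]
scene 110 13.46875 (201.8, 131.5) [21.5  22.    5.25  6.  ] [ 512.3 -265.6  120. ]
scene 110 393.25 (191.5, 120.5) [ 0.  0. 28. 28.] [ 496.8 -336.1  120. ]
scene 130 22.84375 (189.1, 116.6) [7.5  8.   8.25 4.25] [ 488.3 -359.7  120. ]
scene 130 10.09375 (180.8, 107.6) [0.   0.   6.5  2.25] [ 474.2 -423.3  120. ]
```

Request:
arm_command(
  increments=[
    [[-0.0007,0.0038,0.02],0,1],
    [[0,0,0.03],0,1],
    [[0,0,0.035],0,1],
    [[0,0,0.035],0,1],
    [[0,0,0.03],0,1],
    [[0,0,0.015],0,1],
    [[0,0,0.003],0,1],
    [[0,0,0],0,0.6],
    [[0,0,0],0,0.3],
    [[0,0,0],0,0],
    [[0,0,0],0,-0.3],
    [[0,0,0],0,-0.3],
    [[0,0,0],0,-0.3],
    [[0,0,0],0,-0.3],
  ],
)

```text
clock: 21.1
position: [489.7, -356.7, 64.0]
orientation: [179.9, 0.0, 60.2]
wrist_force: [-1.9, 1.1, 7.7]
gripper_width: 42.9
finger_force: 60.2
```

Request:
arm_command(
  increments=[
    [[0.002,0,0.0005],0,-0.3],
    [[0.003,0,0],0,-0.3],
    [[0.003,0,0],0,-0.3],
    [[0.004,0,0],0,-0.3],
    [[0.004,0,0],0,-0.3],
    [[0,0,0],0,-0.3],
  ],
)

```text
clock: 21.7
position: [497.0, -346.4, 64.1]
orientation: [179.7, 0.3, 60.1]
wrist_force: [-2.6, -3.5, 4.2]
gripper_width: 42.7
finger_force: 60.2
```

```bash
cat >> h.py <<'E'
def blobs(tag):
    import pickle
    w=snap('wrist');pickle.dump(w,open(tag+'.pkl','wb'))
    s=manip.get_state();print(s['position'].round(1),s['wrist_force'].round(1),s['wrist_torque'].round(2))
    g=cv2.cvtColor(w['pixels'],cv2.COLOR_RGB2GRAY)
    for n,m in (('bright',g>185),('dark',g<45)):
        for c in cv2.findContours((m*255).astype(np.uint8),0,2)[0]:
            A=cv2.contourArea(c)
            if A>150: print(n,A,cv2.boundingRect(c),np.round(cv2.minAreaRect(c)[0],0),round(cv2.minAreaRect(c)[2]))
E
python3 -c "
from h import *
blobs('w9')"
```

```text
[ 497.  -346.5   64. ] [-2.4 -3.6  6.2] [-0.97  0.61 -0.  ]
bright 261.5 (241, 308, 43, 16) [262. 315.] 13
bright 824.0 (0, 141, 25, 69) [ 12. 175.] 0
bright 16575.0 (288, 118, 214, 191) [417. 229.] 60
bright 248.5 (37, 78, 18, 36) [46. 96.] 90
bright 39428.0 (10, 2, 309, 280) [167. 148.] 21
dark 40069.5 (17, 196, 474, 188) [254. 290.] 90
```

```bash
cat >> h.py <<'E'
def proj(s,P):
    return cv2.projectPoints(np.atleast_2d(P).astype(float),np.array(s['rvec'],float),np.array(s['tvec'],float),np.array([[s['fx'],0,s['cx']],[0,s['fy'],s['cy']],[0,0,1.]]),None)[0].reshape(-1,2)
E
python3 -c "
from h import *
import pickle
w=pickle.load(open('w9.pkl','rb'))
tx=np.array([.5,.866,0]);T=np.array([497,-346.5,64])
for th in (0,5,10,15):
  s,c=np.sin(np.radians(th)),np.cos(np.radians(th))
  ax=s*tx+c*np.array([0,0,1]); e=c*tx-s*np.array([0,0,1])
  t=T+[0,0,23]+33*ax; print(th,proj(w,[t,t+15*e,t-15*e]).round(0).tolist())
g=cv2.cvtColor(w['pixels'],cv2.COLOR_RGB2GRAY);print(g[220:384:4,262])
"
```

```text
0 [[251.0, 347.0], [251.0, 311.0], [251.0, 380.0]]
5 [[251.0, 340.0], [251.0, 301.0], [251.0, 377.0]]
10 [[251.0, 333.0], [251.0, 291.0], [251.0, 373.0]]
15 [[251.0, 325.0], [251.0, 281.0], [251.0, 367.0]]
[ 20  20  19  21  22  20  20  22  20  26  39  41  42  64 102 102 101 101
 102 102 100 103 151 195 195 181 109 104 106 106 105 105 104 103 104 103
 102  63  18  16  18]
```

The face extent (rows 274 to 367) matches a tilt of about 15°, so it is tipping, not sliding. Continue along the arc.

Request:
arm_command(
  increments=[
    [[0.003,0,0],0,-0.3],
    [[0.003,0,0],0,-0.3],
    [[0.003,0,0],0,-0.3],
    [[0.003,0,0.0003],0,-0.3],
    [[0.003,0,0.0004],0,-0.3],
    [[0.003,0,0.0006],0,-0.3],
    [[0.003,0,0.0008],0,-0.3],
    [[0.003,0,0.0008],0,-0.3],
    [[0.003,0,0.001],0,-0.3],
    [[0.003,0,0.001],0,-0.3],
    [[0,0,0],0,-0.3],
  ],
)

```text
clock: 22.85
position: [511.1, -322.4, 63.0]
orientation: [179.6, 0.4, 60.0]
wrist_force: [-8.4, -1.8, 26.9]
gripper_width: 42.5
finger_force: 64.4
```

```bash
python3 -c "
from h import *
blobs('w10')
import pickle
w=pickle.load(open('w10.pkl','rb'))
tx=np.array([.5,.866,0]);T=manip.get_state()['position']
for th in (15,25,30,35,40,50):
  s,c=np.sin(np.radians(th)),np.cos(np.radians(th))
  ax=s*tx+c*np.array([0,0,1]); e=c*tx-s*np.array([0,0,1])
  t=T+[0,0,23]+33*ax; print(th,proj(w,[t,t+15*e,t-15*e]).round(0).tolist())
g=cv2.cvtColor(w['pixels'],cv2.COLOR_RGB2GRAY);print(g[180:384:4,252]);print(g[180:384:4,262])
"
```

```text
[ 511.1 -322.5   63. ] [-7.  -2.  26.2] [-0.37  2.21 -0.07]
bright 953.5 (228, 295, 63, 29) [260. 307.] 14
bright 355.0 (363, 212, 40, 39) [389. 226.] 35
bright 290.5 (328, 205, 27, 35) [339. 221.] 41
bright 1425.0 (0, 182, 34, 87) [ 16. 225.] 0
bright 449.5 (131, 165, 43, 33) [151. 182.] 5
bright 156.0 (176, 162, 28, 21) [190. 169.] 39
bright 193.0 (97, 151, 30, 23) [115. 159.] 32
bright 319.5 (126, 130, 40, 27) [148. 143.] 17
bright 210.0 (236, 128, 23, 25) [246. 140.] 14
bright 267.5 (130, 80, 22, 46) [140. 103.] 12
bright 296.0 (279, 77, 27, 41) [294.  96.] 45
bright 262.0 (252, 74, 28, 24) [266.  88.] 43
bright 1597.0 (170, 71, 70, 80) [206. 112.] 6
dark 38270.5 (17, 213, 474, 171) [254. 298.] 90
15 [[251.0, 325.0], [251.0, 282.0], [251.0, 368.0]]
25 [[251.0, 308.0], [251.0, 263.0], [251.0, 354.0]]
30 [[251.0, 299.0], [251.0, 254.0], [251.0, 347.0]]
35 [[251.0, 290.0], [251.0, 246.0], [251.0, 338.0]]
40 [[251.0, 282.0], [251.0, 238.0], [251.0, 329.0]]
50 [[251.0, 265.0], [251.0, 226.0], [251.0, 309.0]]
[158 156 155 159 161 160 161 133  70  17  16  13  14  12  15  15  12  16
  29  38  38  38  56  76  75  75  74  76  76 200 195 195 194 186 105 104
 103 104 103 102 101 101 101 100  99 101 100  95  15   9  16]
[164 157 154 157 154 151 153 161 135  14  15  15  11  15  15  14  14  14
  21  39  39  38  41  78  77  77  68  73  77 187 193 193 193 193 192 153
 103 103 103 103 102 102 101 100 100 100  99  62  15  14  17]
```

Request:
arm_command(
  increments=[
    [[0.001,0,0.002],0,-0.1],
    [[0.001,0,0.001],0,-0.1],
    [[0.001,0,0.001],0,-0.1],
  ],
)

```text
clock: 23.2
position: [512.2, -321.3, 62.3]
orientation: [179.5, 0.4, 59.9]
wrist_force: [-11.1, 2.5, 48.8]
gripper_width: 42.7
finger_force: 68.1
```

```bash
cat > tilt.py <<'E'
from h import *
w=snap('wrist');st=manip.get_state();T=st['position']
print(T.round(1),st['wrist_force'].round(1),st['wrist_torque'].round(2),'ff',st['finger_force'].round(1),st['gripper_width'].round(1))
g=cv2.cvtColor(w['pixels'],cv2.COLOR_RGB2GRAY).astype(int)
for c in (247,257): print(g[180:384:4,c].tolist())
tx=np.array([.5,.866,0])
for th in range(15,91,15):
  s,c=np.sin(np.radians(th)),np.cos(np.radians(th))
  ax=s*tx+c*np.array([0,0,1]); e=c*tx-s*np.array([0,0,1])
  t=T+[0,0,23]+33*ax; k=T+[0,0,23]+11*ax+22*e; print(th,proj(w,[k,t+15*e,t-15*e])[:,1].round(0))
E
python3 tilt.py
```

```text
Traceback (most recent call last):
  File "tilt.py", line 3, in <module>
    print(T.round(1),st['wrist_force'].round(1),st['wrist_torque'].round(2),'ff',st['finger_force'].round(1),st['gripper_width'].round(1))
                                                                                 ^^^^^^^^^^^^^^^^^^^^^^^^
AttributeError: 'float' object has no attribute 'round'
```

```bash
sed -i "s/st\['finger_force'\].round(1),st\['gripper_width'\].round(1)/st['finger_force'],st['gripper_width'],st['orientation'].round(1)/" tilt.py; python3 tilt.py; python3 -c "
from h import *
import pickle
w=pickle.load(open('w10.pkl','rb'))
w=snap('wrist');b=snap('scene')
cv2.imwrite('pics/c10.png',np.hstack([w['pixels'][84:384,100:400],cv2.resize(b['pixels'][80:170,140:260],(400,300),interpolation=2)])[:,:,::-1])"
```

```text
[ 512.4 -320.5   62.2] [-10.9   2.   43.8] [ 0.28  3.3  -0.15] ff 67.42850303649902 43.21155376727831 [179.5   0.3  60. ]
[154, 153, 149, 148, 162, 160, 156, 162, 100, 37, 15, 15, 9, 11, 11, 13, 14, 11, 31, 39, 38, 36, 43, 69, 69, 70, 68, 63, 96, 196, 194, 192, 192, 122, 103, 103, 103, 102, 102, 102, 102, 103, 102, 102, 100, 102, 101, 77, 18, 16, 13]
[160, 163, 161, 154, 157, 153, 152, 155, 156, 58, 16, 15, 15, 15, 14, 16, 14, 11, 29, 37, 38, 39, 56, 71, 71, 69, 70, 72, 159, 193, 192, 191, 191, 189, 181, 102, 102, 103, 101, 103, 102, 100, 100, 101, 100, 101, 101, 93, 18, 14, 16]
15 [245. 281. 368.]
30 [237. 254. 346.]
45 [233. 232. 319.]
60 [233. 216. 289.]
75 [237. 208. 261.]
90 [243. 207. 237.]
```

View pics/c10.png

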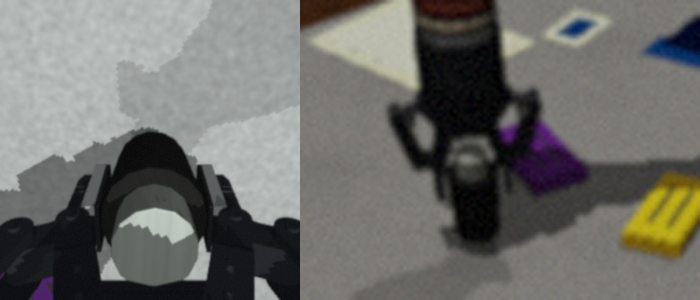

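The roller's top face spans rows 290 to 368, so the tilt is only about 10°. The pads resist pivoting and the base partly slid. I'll try a lighter closing target to ease the pivot.

Request:
arm_command(
  increments=[
    [[0,0,0],0,0.0],
    [[0,0,0],0,0.0],
  ],
)

```text
clock: 23.6
position: [512.4, -320.5, 62.2]
orientation: [179.5, 0.3, 60.0]
wrist_force: [-10.2, 2.0, 42.9]
gripper_width: 43.0
finger_force: 56.2
```

Request:
arm_command(
  increments=[
    [[0,0,0],0,0.03],
    [[0,0,0],0,0.03],
  ],
)

```text
clock: 23.8
position: [514.8, -314.2, 55.0]
orientation: [179.8, -0.0, 60.1]
wrist_force: [1.0, 0.1, 1.7]
gripper_width: 44.1
finger_force: 1.3
```

```bash
python3 tilt.py
```

```text
[ 515.  -313.8   54.2] [-0.   0.4  2.1] [-0.03 -0.24  0.01] ff 1.4070218056440353 44.12918796533136 [179.8  -0.   60.2]
[151, 153, 156, 153, 148, 149, 148, 155, 157, 155, 154, 90, 33, 10, 11, 10, 13, 8, 27, 35, 36, 37, 33, 56, 57, 58, 58, 76, 197, 198, 195, 194, 195, 194, 193, 193, 144, 102, 102, 101, 102, 102, 101, 101, 101, 100, 100, 77, 15, 14, 14]
[151, 154, 153, 158, 158, 157, 152, 155, 154, 154, 154, 123, 29, 11, 10, 15, 15, 11, 17, 36, 37, 37, 36, 57, 60, 58, 56, 95, 198, 196, 196, 194, 194, 194, 192, 191, 187, 102, 101, 101, 100, 101, 101, 99, 99, 99, 100, 91, 16, 14, 14]
15 [243. 277. 363.]
30 [234. 250. 342.]
45 [231. 228. 315.]
60 [231. 214. 285.]
75 [235. 206. 257.]
90 [241. 204. 233.]
```

```bash
cat > fit.py <<'E'
from h import *
from scipy.optimize import least_squares
def fit(w,T,yaw,rows,use=(0,1,2,3)):
    tx=np.array([np.cos(yaw),np.sin(yaw),0]);Z=np.array([0,0,1.])
    def pts(p):
        th,xt,zt=p;s,c=np.sin(th),np.cos(th);ax=s*tx+c*Z;e=c*tx-s*Z;t=T+xt*tx+zt*Z
        return np.array([t-22*ax+22*e,t-22*ax+15*e,t+15*e,t-15*e])
    u=list(use)
    r=least_squares(lambda p:(proj(w,pts(p))[:,1]-rows)[u],[.15,3,56],x_scale=[.1,5,5])
    th,xt,zt=r.x;print('tilt',np.degrees(th).round(1),'top rel TCP x,z',xt.round(1),zt.round(1),'res',r.fun.round(1),'top z',(T[2]+zt).round(1),
     'bottom centre x,z', (xt-120*np.sin(th)).round(1),(T[2]+zt-120*np.cos(th)).round(1))
E
python3 -c "
from fit import *
import pickle
w=snap('wrist');T=manip.get_state()['position']
y=np.radians(60)
fit(w,T,y,[250.5,270,288.5,368])
w=pickle.load(open('w9.pkl','rb'));fit(w,np.array([497,-346.5,64]),y,[259,273,308,367])
w=pickle.load(open('w10.pkl','rb'));fit(w,np.array([511,-322.5,63]),y,[251,269,295,369])
"
```

```text
tilt 13.4 top rel TCP x,z 1.6 50.3 res [ 1.6 -1.7 -0.1  0.2] top z 103.9 bottom centre x,z -26.1 -12.9
tilt -2.3 top rel TCP x,z -8.4 43.3 res [ 0.1 -0.1 -0.   0. ] top z 107.3 bottom centre x,z -3.6 -12.6
tilt 7.3 top rel TCP x,z 0.8 50.1 res [ 1.  -1.1 -0.1  0.2] top z 113.1 bottom centre x,z -14.5 -5.9
```

Request:
arm_command(
  increments=[
    [[0,0,0.001],0,0.015],
    [[0.001,0,0.001],0,0.015],
    [[0.003,0,0.001],0,0.015],
    [[0.003,0,0.001],0,0.015],
    [[0.003,0,0.001],0,0.015],
    [[0.003,0,0.001],0,0.015],
    [[0.003,0,0.001],0,0.015],
  ],
)

```text
clock: 24.6
position: [523.1, -300.2, 46.6]
orientation: [179.8, 0.0, 60.2]
wrist_force: [1.2, 0.4, 5.7]
gripper_width: 43.8
finger_force: 15.2
```

```bash
python3 tilt.py
```

```text
[ 523.5 -299.5   46.3] [0.7 0.5 5.9] [-0.07 -0.1  -0.  ] ff 15.312345921993256 43.99936479804129 [179.8  -0.   60.2]
[152, 147, 150, 150, 153, 148, 150, 142, 144, 147, 145, 79, 75, 76, 81, 63, 30, 14, 20, 18, 102, 187, 187, 188, 189, 190, 191, 192, 193, 194, 194, 196, 197, 197, 196, 197, 196, 176, 103, 103, 102, 100, 101, 99, 100, 86, 166, 130, 14, 9, 13]
[151, 149, 147, 148, 147, 143, 145, 142, 146, 144, 148, 150, 148, 118, 81, 73, 31, 31, 18, 17, 136, 186, 187, 187, 189, 190, 189, 192, 193, 194, 195, 197, 197, 197, 197, 198, 197, 197, 141, 101, 100, 100, 100, 100, 101, 90, 160, 154, 11, 13, 13]
15 [242. 277. 364.]
30 [234. 250. 342.]
45 [230. 228. 315.]
60 [231. 213. 285.]
75 [234. 205. 257.]
90 [241. 204. 233.]
```

```bash
cat >> fit.py <<'E'
def fit2(w,T,rows,yaw=np.radians(60.2)):
    tx=np.array([np.cos(yaw),np.sin(yaw),0]);Z=np.array([0,0,1.])
    def f(p):
        th,xt=p;s,c=np.sin(th),np.cos(th);e=c*tx-s*Z;t=T+xt*tx+(120*c+15*s-T[2])*Z
        return proj(w,[t+15*e,t-15*e])[:,1]-rows
    r=least_squares(f,[.5,10],x_scale=[.1,5]);th,xt=r.x
    s,c=np.sin(th),np.cos(th)
    print('tilt',np.degrees(th).round(1),'top x',xt.round(1),'res',r.fun.round(1),'edge x',(xt-120*s+15*c).round(1))
E
python3 -c "
from fit import *
fit2(snap('wrist'),manip.get_state()['position'],[259.5,361])"
```

```text
tilt 36.5 top x 18.4 res [-0.  0.] edge x -41.0
```

Request:
arm_command(
  increments=[
    [[0.0026,0,0.0014],0,0.015],
    [[0.0026,0,0.0016],0,0.015],
    [[0.0026,0,0.0018],0,0.015],
    [[0.0026,0,0.0018],0,0.015],
    [[0.0026,0,0.002],0,0.015],
    [[0.0026,0,0.002],0,0.015],
    [[0.0026,0,0.002],0,0.015],
    [[0.0026,0,0.002],0,0.015],
    [[0.0026,0,0.002],0,0.015],
  ],
)

```text
clock: 25.6
position: [534.2, -279.4, 28.9]
orientation: [179.9, 0.0, 60.2]
wrist_force: [3.8, 0.4, 1.6]
gripper_width: 43.7
finger_force: 14.9
```

```bash
python3 tilt.py
```

```text
[ 534.  -278.7   28.4] [2.9 0.4 1.4] [-0.03 -0.66  0.1 ] ff 14.952877163887024 43.37025583176702 [180.   -0.   60.2]
[145, 145, 149, 151, 148, 149, 135, 83, 150, 155, 155, 156, 156, 156, 157, 158, 158, 158, 158, 159, 158, 158, 157, 157, 156, 157, 156, 155, 156, 147, 121, 121, 121, 120, 31, 14, 15, 17, 18, 17, 15, 14, 18, 17, 19, 17, 135, 125, 15, 14, 13]
[148, 152, 148, 147, 152, 152, 151, 147, 152, 154, 155, 155, 154, 156, 155, 156, 156, 156, 157, 156, 157, 156, 157, 157, 157, 158, 157, 157, 159, 147, 125, 124, 125, 124, 36, 18, 14, 16, 13, 16, 11, 14, 15, 18, 18, 16, 67, 149, 17, 11, 16]
15 [243. 278. 364.]
30 [235. 251. 343.]
45 [231. 229. 315.]
60 [231. 214. 286.]
75 [235. 206. 257.]
90 [241. 205. 234.]
```

Request:
arm_command(
  increments=[
    [[0.0025,0,0.0025],0,0.015],
    [[0.0025,0,0.0025],0,0.015],
    [[0.0025,0,0.0025],0,0.015],
    [[0.002,0,0.0028],0,0.015],
    [[0.002,0,0.0028],0,0.015],
    [[0.002,0,0.0028],0,0.015],
    [[0.002,0,0.0028],0,0.015],
  ],
)

```text
clock: 26.35
position: [540.2, -266.2, 9.8]
orientation: [-179.9, 0.1, 60.1]
wrist_force: [0.9, -1.4, -0.7]
gripper_width: 44.0
finger_force: 13.7
```

```bash
python3 tilt.py
```

```text
[ 540.2 -265.7    9.4] [ 0.5 -1.3 -1.4] [-0.3  -0.11  0.08] ff 13.693864345550537 43.724779195236515 [-179.9    0.    60.1]
[171, 139, 133, 134, 136, 136, 137, 137, 137, 136, 135, 136, 136, 136, 138, 167, 161, 161, 161, 161, 160, 160, 160, 160, 159, 160, 105, 25, 27, 28, 30, 33, 32, 22, 19, 17, 18, 17, 18, 15, 16, 19, 23, 20, 22, 22, 21, 19, 16, 15, 18]
[161, 160, 132, 133, 133, 134, 134, 135, 135, 135, 135, 134, 136, 136, 138, 171, 166, 166, 167, 166, 166, 165, 166, 165, 165, 165, 114, 24, 28, 27, 30, 31, 28, 32, 19, 16, 18, 18, 19, 17, 15, 17, 20, 21, 21, 20, 22, 20, 18, 14, 18]
15 [243. 278. 365.]
30 [235. 251. 343.]
45 [231. 229. 316.]
60 [231. 214. 286.]
75 [235. 206. 258.]
90 [242. 205. 234.]
```

Request:
arm_command(
  increments=[
    [[0.0015,0,0.002],0,0.015],
    [[0.0015,0,0.002],0,0.015],
    [[0.0015,0,0.002],0,0.015],
    [[0,0,0.001],0,0.02],
    [[0,0,0],0,0.03],
    [[0,0,0],0,0.04],
    [[0,0,0],0,0.06],
  ],
)

```text
clock: 27.1
position: [543.6, -262.1, 3.7]
orientation: [180.0, -0.0, 60.2]
wrist_force: [0.9, 0.5, 0.2]
gripper_width: 45.0
finger_force: 0.0
```

```bash
python3 tilt.py;python3 -c "
from h import *
w=snap('wrist');g=cv2.cvtColor(w['pixels'],cv2.COLOR_RGB2GRAY).astype(int)
print(g[245,190:325:3].tolist());print(g[195,190:325:3].tolist());print(g[320,190:325:3].tolist())"
```

```text
[ 543.5 -262.1    3.7] [0.2 0.2 1. ] [-0.01  0.04 -0.  ] ff 0.0 45.1683763426995 [180.   -0.   60.1]
[106, 132, 224, 224, 225, 225, 194, 189, 190, 189, 190, 190, 191, 190, 191, 110, 22, 28, 37, 38, 39, 38, 38, 38, 39, 36, 35, 36, 38, 37, 22, 18, 22, 20, 21, 20, 19, 20, 26, 26, 25, 28, 24, 25, 24, 22, 25, 21, 17, 14, 18]
[105, 120, 226, 210, 195, 195, 194, 194, 195, 194, 193, 193, 192, 194, 194, 109, 21, 26, 38, 38, 40, 40, 39, 37, 38, 39, 38, 37, 37, 39, 37, 23, 22, 19, 17, 20, 21, 18, 24, 23, 23, 24, 21, 24, 25, 27, 24, 24, 20, 14, 18]
15 [245. 280. 367.]
30 [237. 253. 345.]
45 [233. 231. 318.]
60 [233. 216. 288.]
75 [236. 208. 259.]
90 [243. 206. 236.]
[164, 99, 145, 106, 28, 21, 27, 25, 32, 31, 28, 27, 26, 23, 24, 22, 21, 21, 21, 22, 23, 20, 20, 22, 22, 23, 23, 21, 23, 25, 28, 34, 33, 33, 35, 33, 29, 32, 142, 130, 170, 169, 171, 171, 170]
[169, 172, 168, 187, 188, 189, 189, 162, 118, 101, 138, 154, 167, 182, 196, 208, 212, 216, 222, 224, 224, 201, 196, 192, 192, 198, 199, 195, 188, 177, 169, 158, 136, 164, 173, 175, 174, 169, 167, 166, 167, 168, 169, 169, 171]
[14, 23, 19, 13, 104, 99, 22, 22, 19, 17, 17, 22, 19, 13, 18, 19, 18, 19, 20, 20, 19, 18, 21, 21, 21, 20, 21, 17, 17, 20, 18, 15, 18, 17, 18, 17, 53, 163, 178, 29, 12, 24, 16, 18, 19]
```

```bash
python3 -c "
from h import *
w=snap('wrist');T=manip.get_state()['position'];y=np.radians(60.1);tx=np.array([np.cos(y),np.sin(y)])
print('shoulder',tx@(ray(w,256,241,44)-T)[:2],'end',tx@(ray(w,256,186.5,37)-T)[:2])
ty=np.array([np.sin(y),-np.cos(y)])
for u,v,z in ((215,195,22),(286,195,22),(200.5,245,22),(302.5,245,22)): print(u,v,ty@(ray(w,u,v,z)-T)[:2],tx@(ray(w,u,v,z)-T)[:2])
"
```

```text
shoulder 32.08529042318196 end 50.166130974790214
215 195 -14.596442734456117 41.84960934034671
286 195 14.544080914018771 41.866598986988755
200.5 245 -21.770128413021812 18.92932451975399
302.5 245 22.50067980756347 18.945767748147432
```

Request:
arm_command(
  increments=[
    [[0,0,0],0,0.15],
    [[-0.0035,0,0],0,0.15],
    [[-0.004,0,0],0,0.15],
    [[0,0,0],0,0.05],
    [[0,0,0],0,-0.1],
    [[0,0,0],0,-0.3],
    [[0,0,0],0,-0.3],
    [[0,0,0],0,-0.3],
  ],
)

```text
clock: 28.05
position: [539.0, -269.7, 3.9]
orientation: [180.0, 0.1, 60.1]
wrist_force: [-3.0, -2.1, 5.0]
gripper_width: 42.3
finger_force: 60.8
```

```bash
cat > roll.py <<'E'
from h import *
w=snap('wrist');s=manip.get_state();T=s['position'];y=np.radians(s['orientation'][2]);tx=np.array([np.cos(y),np.sin(y)])
g=cv2.cvtColor(w['pixels'],cv2.COLOR_RGB2GRAY).astype(int)
print(T.round(1),s['orientation'].round(1),s['gripper_width'])
z0=T[2]-3.7
for c in (240,256,270):
    d=np.where(g[190:300,c]<90)[0]
    r=190+d[0]-.5
    print(c,'shoulder row',r,'x',(tx@(ray(w,c,r,z0+44)-T)[:2]).round(1), g[170:192:2,c].tolist())
E
python3 roll.py
```

```text
[ 539.  -269.7    3.9] [1.80e+02 1.00e-01 6.01e+01] 42.20533497663694
240 shoulder row 217.5 x 41.2 [218, 217, 217, 217, 217, 218, 217, 217, 218, 217, 218]
256 shoulder row 218.5 x 40.8 [232, 232, 232, 231, 231, 230, 231, 231, 231, 230, 231]
270 shoulder row 217.5 x 41.2 [225, 225, 225, 225, 215, 204, 203, 203, 203, 202, 203]
```

Request:
arm_command(
  increments=[
    [[0,0,-0.01],0,-0.3],
    [[0,0,-0.025],0,-0.3],
    [[0,0,-0.035],0,-0.3],
    [[0,0,-0.035],0,-0.3],
    [[0,0,-0.031],0,-0.3],
    [[0.0326,-0.0131,0],0,-0.3],
    [[0.0326,-0.0131,0],0,-0.3],
    [[0.0326,-0.0131,0],0,-0.3],
    [[0.0326,-0.0131,0],0,-0.3],
    [[0.0326,-0.0131,0],0,-0.3],
    [[0.0326,-0.0131,0],0,-0.3],
    [[0.0326,-0.0131,0],0,-0.3],
    [[0.0326,-0.0131,0],0,-0.3],
    [[0.0326,-0.0131,0],0,-0.3],
    [[0,0,0],-7.4,-0.3],
    [[0,0,0],-7.4,-0.3],
    [[0,0,0],-7.4,-0.3],
    [[0,0,0],-7.4,-0.3],
    [[0,0,0],-7.4,-0.3],
    [[0,0,0],-7.4,-0.3],
  ],
)

```text
clock: 30.1
position: [582.3, 46.5, 138.6]
orientation: [-179.9, -0.1, 105.0]
wrist_force: [-0.3, -0.4, -4.0]
gripper_width: 42.7
finger_force: 61.6
```

```bash
python3 -c "
from h import *
import pickle
w=snap('wrist');s=manip.get_state();pickle.dump((w,s),open('w11.pkl','wb'))
print(s['position'].round(1),s['orientation'].round(1),s['gripper_width'],s['finger_force'])
c,yw=np.array([558,141]),np.radians(104.5)
X=np.array([np.cos(yw),np.sin(yw)]);Y=np.array([-X[1],X[0]])
for n,q,z in (('base',[(70,45),(70,-45),(-70,45),(-70,-45)],8),('plate+ top',[(44,37),(54,37),(54,21),(54,-21),(54,-37),(44,-37)],48),('plate-',[(-44,37),(-44,21),(-44,-21),(-44,-37)],48)):
  print(n,proj(w,[[*(c+a*X+b*Y),z] for a,b in q]).round(0).tolist())
g=cv2.cvtColor(w['pixels'],cv2.COLOR_RGB2GRAY)
cv2.imwrite('g.png',g)
sm=cv2.resize(g,(64,48),interpolation=cv2.INTER_AREA)
for r in sm[:40]: print(''.join(' .:-=+*#%@'[::-1][int(v)*10//256] for v in r))
"
```

```text
[582.3  46.2 138.7] [-1.799e+02 -1.000e-01  1.051e+02] 42.37917134741028 61.62445664405823
base [[193.0, -37.0], [317.0, -36.0], [202.0, 154.0], [305.0, 155.0]]
plate+ top [[197.0, -11.0], [196.0, -30.0], [221.0, -30.0], [289.0, -29.0], [315.0, -29.0], [314.0, -10.0]]
plate- [[203.0, 130.0], [225.0, 130.0], [283.0, 131.0], [305.0, 131.0]]
::::::::::::::::::::..:=+*#####*####*+=-::::..::::.::++++******#
:::::::::::::::::.:::--=+===---------::::..::..:::::=+++*******#
:::::::::::::::::.::--::---------------:.....:.:::::++++*******#
----------------::-:---:----------------:....:.::..:++++*******#
-----------------:-:-:::----------------:.:........-++++*******#
------------------::-:::----------------......:....:++++*#******
---------------::-:::-::---------------:..........:.=+=++#******
-------------::::----:::---------------:............:=++++#*****
------:---------::::-:::---------------:.........:..::+++++*****
-----::---:-:-:-::::-:--:--------------::.........:..::-==--::::
--------:-:---:-:--:--:-:=-------------:::..........::.....:::::
----------:-:::::::::---:=-------------::::.
[... 1140 characters left out ...]
=======-:==%%%%%%%%%%%%%-::.-.      .. .::.......:
:...:-==========-::....==#%%%%%%%%%%%%-::.:.    ...  .::.......:
.......:-=======:......-+%@%%%%%%%%%%%*:...:        .::......:..
.........::-====......:**%@@%%%%%%%%%%**=....      ...........:.
:.....................#%*%@@@%%%%%%%%%#*%-...................:::
::...................-@##@@@@@%%%%%%%@%*%*................:..:::
:::.:................*%*#@@@@@@%%%@@@@@*#%:..............:.:.:.:
::...:..............-%%*#@@@@@@@@@@@@@@*#@*.............::..::::
::::.:.....:.:-=:..=%%@%%@@@@@@@@@@@@@@%@%%#...--:........::::::
::::::::..:.-%@@#=*%@@@@@@@@@@@@@@@@@@@@@@@@#++@@%+......:::::::
::::::::.::=%@%@@@@@@@@@@#@@@@@@@@@@@#@@@@@@@@@@%%@#:...:::.::::
```

```bash
python3 -c "
import cv2,numpy as np
g=cv2.imread('g.png',0).astype(int)
for r in (30,60,90,110): print(r,'L',g[r,180:216:2].tolist(),'R',g[r,296:332:2].tolist())
for c in (212,232,256,276,296): print(c,g[112:176:2,c].tolist())
print([ (c,g[0:24:2,c].tolist()) for c in (215,295)])
"
```

```text
30 L [176, 174, 178, 183, 181, 175, 177, 180, 163, 104, 155, 165, 165, 165, 167, 168, 168, 168] R [169, 168, 170, 171, 171, 171, 170, 172, 170, 171, 178, 183, 182, 193, 208, 206, 205, 205]
60 L [181, 181, 180, 182, 184, 179, 178, 177, 182, 184, 160, 161, 171, 172, 171, 172, 173, 172] R [171, 173, 173, 173, 172, 173, 171, 179, 195, 176, 202, 209, 210, 210, 211, 211, 210, 211]
90 L [177, 180, 180, 180, 176, 172, 175, 183, 187, 180, 158, 101, 161, 172, 173, 173, 172, 173] R [174, 172, 173, 173, 173, 173, 174, 174, 171, 186, 190, 190, 188, 188, 188, 188, 190, 190]
110 L [178, 183, 183, 185, 188, 189, 191, 187, 180, 175, 173, 163, 122, 170, 173, 172, 172, 172] R [177, 177, 176, 176, 175, 175, 175, 176, 176, 188, 191, 192, 188, 182, 185, 186, 189, 195]
212 [173, 173, 174, 173, 175, 174, 173, 156, 85, 95, 138, 97, 94, 96, 95, 94, 86, 68, 69, 84, 117, 121, 124, 134, 133, 133, 132, 133, 132, 129, 132, 133]
232 [172, 173, 173, 174, 174, 176, 142, 78, 72, 119, 155, 156, 156, 156, 157, 157, 175, 195, 124, 92, 95, 94, 94, 105, 162, 177, 177, 178, 177, 176, 176, 176]
256 [174, 173, 173, 174, 174, 173, 125, 88, 148, 153, 154, 155, 154, 155, 167, 173, 173, 132, 92, 93, 93, 94, 96, 91, 147, 215, 217, 217, 218, 219, 218, 218]
276 [174, 175, 176, 176, 176, 172, 112, 72, 96, 116, 117, 116, 116, 117, 120, 161, 177, 173, 125, 95, 96, 98, 99, 136, 211, 215, 216, 215, 215, 215, 215, 214]
296 [177, 176, 176, 175, 175, 166, 93, 72, 91, 166, 180, 180, 180, 180, 180, 171, 113, 108, 154, 170, 175, 180, 191, 192, 188, 183, 186, 189, 190, 191, 196, 197]
[(215, [50, 49, 53, 82, 136, 163, 165, 165, 164, 165, 164, 165]), (295, [51, 50, 94, 160, 193, 186, 188, 173, 171, 172, 171, 171])]
```

```bash
python3 -c "
from h import *
import pickle
w,s=pickle.load(open('w11.pkl','rb'))
P=lambda u,v,z=8:ray(w,u,v,z)[:2]
L=[P(197.5,30),P(200.5,60),P(202,90),P(204,110)];R=[P(313.5,90),P(313.5,110),P(312.5,60)]
print(np.round(L,1).tolist(),np.round(R,1).tolist())
B=[P(212,126.5),P(232,124.5),P(256,123.8),P(276,123.5),P(296,123)]
print('inner bottom',np.round(B,1).tolist())
d=B[-1]-B[0];print('yaw from plate',np.degrees(np.arctan2(d[1],d[0]))+90)
d=L[0]-L[-1];print('yaw from left',np.degrees(np.arctan2(d[1],d[0])))
for yw in (104,105,106,107):
  X=np.array([np.cos(np.radians(yw)),np.sin(np.radians(yw))]);Y=np.array([-X[1],X[0]])
  l=np.mean([Y@p for p in L]);r=np.mean([Y@p for p in R]);x=np.mean([X@p for p in B])+44
  print(yw,'width',l-r,'centre',X*x+Y*(l+r)/2, [round(Y@p-l,1) for p in L],[round(Y@p-r,1) for p in R],[round(X@p-x+44,1) for p in B])
print('tool yaw',s['orientation'])
"
```

```text
[[508.8, 155.8], [515.4, 135.6], [521.2, 113.9], [526.1, 98.9]] [[608.8, 137.3], [613.7, 122.4], [600.9, 158.4]]
inner bottom [[535.4, 87.5], [551.3, 93.4], [570.6, 99.2], [586.8, 103.8], [602.9, 108.5]]
yaw from plate 107.31869833336636
yaw from left 106.88464695598687
104 width 90.47703221492986 centre [560.58829214 141.64609219] [np.float64(1.6), np.float64(0.1), np.float64(-0.3), np.float64(-1.4)] [np.float64(-0.4), np.float64(-1.7), np.float64(2.1)] [np.float64(-2.5), np.float64(-0.5), np.float64(0.4), np.float64(0.9), np.float64(1.6)]
105 width 90.30900701064832 centre [560.42257027 141.64268074] [np.float64(1.1), np.float64(-0.1), np.float64(-0.1), np.float64(-0.9)] [np.float64(-0.4), np.float64(-1.4), np.float64(1.8)] [np.float64(-1.8), np.float64(-0.2), np.float64(0.4), np.float64(0.6), np.float64(1.0)]
106 width 90.11347280798839 centre [560.2533741  141.64637139] [np.float64(0.5), np.float64(-0.3), np.float64(0.1), np.float64(-0.4)] [np.float64(-0.4), np.float64(-1.0), np.float64(1.4)] [np.float64(-1.2), np.float64(0.1), np.float64(0.4), np.float64(0.3), np.float64(0.4)]
107 width 89.89048916856234 centre [560.08023359 141.65697212] [np.float64(-0.0), np.float64(-0.4), np.float64(0.4), np.float64(0.1)] [np.float64(-0.3), np.float64(-0.7), np.float64(1.1)] [np.float64(-0.6), np.float64(0.5), np.float64(0.3), np.float64(-0.0), np.float64(-0.2)]
tool yaw [-1.79886263e+02 -1.30820054e-01  1.05118796e+02]
```

Request:
arm_command(
  increments=[
    [[0.03,0.001,0],0,-0.3],
    [[0.035,0.0013,0],0,-0.3],
    [[0.0298,0.001,0],0,-0.3],
    [[0,0,0.02],-1.4,-0.3],
    [[0,0,0.03],0,-0.3],
    [[0,0,0.02],0,-0.3],
    [[0,0,0.005],0,-0.3],
    [[0,0,0],0,-0.3],
    [[0,0,0],0,-0.3],
  ],
)

```text
clock: 31.05
position: [563.5, 137.6, 65.3]
orientation: [179.9, -0.0, 105.9]
wrist_force: [0.3, -0.1, -3.3]
gripper_width: 42.3
finger_force: 61.8
```

```bash
python3 -c "
from h import *
import pickle
go(560.8,138.6,30,106.5)
w=snap('wrist');s=manip.get_state();pickle.dump((w,s),open('w12.pkl','wb'))
T=s['position'];y=np.radians(s['orientation'][2]);X=np.array([np.cos(y),np.sin(y)]);Y=np.array([-X[1],X[0]])
g=cv2.cvtColor(w['pixels'],cv2.COLOR_RGB2GRAY);cv2.imwrite('g.png',g)
c,yw=np.array([560,141.5]),np.radians(106.5)
Xc=np.array([np.cos(yw),np.sin(yw)]);Yc=np.array([-Xc[1],Xc[0]])
print('pred base',proj(w,[[*(c+a*Xc+b*Yc),8] for a,b in ((70,45),(70,-45))]).round(1).tolist(),'plate',proj(w,[[*(c+a*Xc+b*Yc),48] for a,b in ((54,37),(54,21),(54,-21),(54,-37),(44,37),(44,-37))]).round(1).tolist())
sm=cv2.resize(g[80:280,150:360],(105,50),interpolation=cv2.INTER_AREA)
for r in sm: print(''.join('@%#*+=-:. '[int(v)*10//256] for v in r))
"
```

```text
t 31.05 pos [563.5 137.6  65.3] rpy [179.9  -0.  105.9] shift mm [ 1.7 -2.4 35.3] turn -0.6 w 42.3 F [ 0.3 -0.1 -3.3] j7 19
pred base [[172.7, 102.3], [322.5, 100.8]] plate [[172.6, 139.4], [204.7, 139.1], [289.0, 138.2], [321.2, 137.9], [174.5, 159.1], [320.0, 157.7]]
:::::::::::::::::::::::::::..::::::::::::::::::::::::::::::::::::::::::::::::::::::::::::::::::::::::::::
::::::::::::::::::.:::::::::::::::::::::::::::::::::::::::::::::::::::::::::::::::::::::::::::::::::::::.
::::..::::::::::::..::::::::::::::::::::::::::::::::::::::::::::::::::::::::::::::::::::::::::::::::::::.
::::::::::..::::::....::::::::::::::::....:::::::::::::::::::::::::::::::::::::::::::::::::::::::::::::::
:::::::::::..::::::::::::::::::::::::::::::::::::::::::::::::::::::::::::::::::::::::::::::::::::::::::..
::......::::--------------------------------------------------------------------------:::::::.:::::::....
::.:::::::.:+-:---=-----::::::------::::::::::::::::::::::::::::::::::::::::::-----::::::::::::::::::....
::::::::::::=--=+****+=-::::::----:::::::::::::::::::::::::::::::::::::::::-=+***++=-:-:
[... 3769 characters left out ...]
%%%%%%%%%%%%%%%%%%%%%%%%%%%%%%%%%%%#****=::::::::...::::::::::::
=================+********#@@@@@@@@@%%%%%%%%%%%%%%%%%%%%%%%%%%%%%%%%%%%%%%%%%*****====-:::..:::::::::::::
==============+*%%@%#*****#@@@@@@@@@%%%%%%%%%%%%%%%%%%%%%%%%%%%%%%%%%%%%%%%%%#*****%@%%#=::::::::::::::::
=============+#%@@@%*****#%@@@@@@@@@%%%%%%%%%%%%%%%%%%%%%%%%%%%%%%%%%%%%%%%%%%******%@@@%*-::::::.:::::::
============+#%%%%%#*****%@@@@@@@@@@@%%@%%%%%%%%%%%%%%%%%%%%%%%%%%%%%%%%%%%%@@#*****#%%%%%+:.:::..::::..:
=======-==-=*%%%%%#*****#%@@@@@@@@@%@%%%%%%%%%%%%%%%%%%%%%%%%%%%%%%%%%%%%%%@@@%#*****#%%%%%=.............
::::.......=%@%%%%******%@@@@@@@@@@@@%%%%%%%%%%%%%%%%%%%%%%%%%%%%%%@@@@@@@@@@@@%******%%%%%#-............
```

Request:
arm_command(
  increments=[
    [[0.0017,-0.0024,0],-0.6,-0.3],
    [[0,0,0.008],0,-0.3],
    [[0,0,0.008],0,-0.3],
    [[0,0,0.006],0,-0.3],
    [[0,0,0.004],0,-0.3],
    [[0,0,0.002],0,-0.3],
    [[0,0,0],0,-0.3],
    [[0,0,0],0,-0.3],
  ],
)

```text
clock: 31.9
position: [560.2, 138.1, 36.5]
orientation: [180.0, 0.0, 106.5]
wrist_force: [0.4, -0.2, -2.7]
gripper_width: 42.6
finger_force: 61.8
```

```bash
python3 -c "
from h import *
go(560.8,138.6,30,106.5)"
```

```text
t 31.9 pos [560.2 138.1  36.5] rpy [180.    0.  106.5] shift mm [0.3 0.8 6.5] turn 0.0 w 42.6 F [ 0.4 -0.2 -2.7] j7 21
```

Request:
arm_command(
  increments=[
    [[0,0.0008,0.0015],0,-0.3],
    [[0,0,0.0015],0,-0.3],
    [[0,0,0.001],0,-0.3],
    [[0,0,0.001],0,-0.3],
    [[0,0,0.0005],0,-0.3],
    [[0,0,0],0,-0.3],
  ],
)

```text
clock: 32.5
position: [560.8, 138.4, 30.9]
orientation: [180.0, 0.0, 106.5]
wrist_force: [-1.0, 0.1, -3.6]
gripper_width: 42.4
finger_force: 61.8
```

Request:
arm_command(
  increments=[
    [[0,0,0.0005],0,-0.3],
    [[0,0,0.0005],0,-0.3],
    [[0,0,0],0,-0.3],
  ],
)

```text
clock: 32.8
position: [561.0, 138.5, 30.4]
orientation: [180.0, -0.0, 106.5]
wrist_force: [-1.1, 0.5, 0.5]
gripper_width: 42.4
finger_force: 62.1
```

Request:
arm_command(
  increments=[
    [[0,0,0.0005],0,-0.3],
    [[0,0,0],0,-0.3],
  ],
)

```text
clock: 33.0
position: [561.1, 138.5, 30.3]
orientation: [179.9, -0.0, 106.5]
wrist_force: [-2.1, 0.3, 4.9]
gripper_width: 42.3
finger_force: 62.6
```

```bash
python3 -c "
from h import *
go(560.8,138.6,30,106.5)
w=snap('wrist');s=manip.get_state();print(s['wrist_torque'])
c,yw=np.array([560,141.5]),np.radians(106.5);Xc=np.array([np.cos(yw),np.sin(yw)])
g=cv2.cvtColor(w['pixels'],cv2.COLOR_RGB2GRAY)
for k in (240,256,270):
  col=g[120:300,k].astype(int); r=120+np.where(col<60)[0]; r=r[r>190][0]-.5
  print(k,r,'shoulder cradle-x',Xc@(ray(w,k,r,70)[:2]-c), col[:110:4].tolist())
print('plate top pred rows',proj(w,[[*(c+a*Xc),48] for a in (44,54)])[:,1],'hub end top',proj(w,[[*(c+60*Xc),63]]))
"
```

```text
t 33.0 pos [561.1 138.5  30.3] rpy [179.9  -0.  106.5] shift mm [ 0.2 -0.3  0.3] turn 0.0 w 42.3 F [-2.1  0.3  4.9] j7 21
[ 0.08224406  0.36891139 -0.21159958]
240 218.5 shoulder cradle-x 36.638480234427085 [192, 191, 190, 189, 189, 109, 78, 101, 106, 105, 170, 214, 214, 212, 212, 212, 212, 213, 213, 212, 212, 213, 213, 214, 200, 21, 25, 46]
256 219.5 shoulder cradle-x 36.258306523565885 [189, 190, 190, 190, 189, 112, 78, 100, 103, 104, 161, 231, 231, 231, 231, 230, 230, 230, 230, 230, 230, 230, 230, 230, 229, 32, 24, 47]
270 218.5 shoulder cradle-x 36.634674567379086 [189, 189, 189, 191, 192, 124, 77, 102, 105, 99, 211, 236, 236, 236, 236, 236, 236, 236, 236, 236, 236, 236, 237, 236, 203, 22, 30, 49]
plate top pred rows [180.56148712 156.27637783] hub end top [[251.98386806 148.11767778]]
```

The bright-to-dark boundary is the hub top meeting the shoulder (z=63). On that plane the roller sits about 5 mm off centre in −x. Lift slightly, shift +5 mm, and set down again.

Request:
arm_command(
  increments=[
    [[0,0,-0.003],0,-0.3],
    [[0.0025,0,-0.001],0,-0.3],
    [[0.0025,0,0],0,-0.3],
    [[0,0,0.002],0,-0.3],
    [[0,0,0.001],0,-0.3],
    [[0,0,0.0005],0,-0.3],
    [[0,0,0],0,-0.3],
  ],
)

```text
clock: 33.75
position: [559.2, 144.0, 30.4]
orientation: [180.0, -0.1, 106.5]
wrist_force: [-1.9, 1.4, 3.9]
gripper_width: 42.1
finger_force: 62.4
```

```bash
cat > chk.py <<'E'
from h import *
go(559.5,143.2,30,106.5)
w=snap('wrist')
c,yw=np.array([560,141.5]),np.radians(106.5);Xc=np.array([np.cos(yw),np.sin(yw)])
g=cv2.cvtColor(w['pixels'],cv2.COLOR_RGB2GRAY).astype(int)
for k in (246,256,268):
  sh=190+np.where(g[190:300,k]<60)[0][0]-.5; e=130+np.where(g[130:200,k]>185)[0]; e=[r for r in e if (g[r:r+30,k]>185).all()][0]-.5
  print(k,sh,e,'shoulder(38)',(Xc@(ray(w,k,sh,63)[:2]-c)).round(1),'end(60)',(Xc@(ray(w,k,e,63)[:2]-c)).round(1))
E
python3 chk.py
```

```text
t 33.75 pos [559.2 144.   30.4] rpy [ 1.800e+02 -1.000e-01  1.065e+02] shift mm [-0.8  0.1  0.4] turn 0.0 w 42.1 F [-1.9  1.4  3.9] j7 20
246 219.5 160.5 shoulder(38) 39.0 end(60) 61.4
256 219.5 160.5 shoulder(38) 39.0 end(60) 61.4
268 218.5 159.5 shoulder(38) 39.4 end(60) 61.8
```

Request:
arm_command(
  increments=[
    [[0,0,0],0,0.0],
    [[0,0,0],0,0.03],
    [[0,0,0],0,0.1],
    [[0,0,0],0,0.4],
    [[0,0,0],0,0.8],
    [[0,0,0],0,0.8],
    [[0,0,0],0,0.8],
    [[0,0,-0.01],0,0.8],
    [[0,0,-0.03],0,0.8],
    [[0,0,-0.04],0,0.8],
    [[0,0,-0.04],0,0.8],
    [[0,0,-0.04],0,0.8],
    [[0,0,0],0,0.8],
    [[0,0,0],0,0.8],
  ],
)

```text
clock: 35.2
position: [559.7, 143.2, 191.6]
orientation: [179.8, -0.0, 106.6]
wrist_force: [0.4, -0.3, 0.1]
gripper_width: 76.7
finger_force: 0.0
```

```bash
python3 -c "
from h import *
import pickle
go(560,141,190,106.5)
w=snap('wrist');a=snap('top');b=snap('scene');pickle.dump((w,a,b),open('w13.pkl','wb'))
c,yw=np.array([560,141.5]),np.radians(106.5);X=np.array([np.cos(yw),np.sin(yw)]);Y=np.array([-X[1],X[0]])
g=cv2.cvtColor(w['pixels'],cv2.COLOR_RGB2GRAY)
m=((g<60)*255).astype(np.uint8);m[290:]=0
for k in cv2.findContours(m,0,1)[0]:
  if cv2.contourArea(k)>800:
    P=np.array([ray(w,*q[0],52)[:2] for q in k]);
    x,y=(P-c)@X,(P-c)@Y;print('rubber x',x.min().round(1),x.max().round(1),'y',y.min().round(1),y.max().round(1),cv2.boundingRect(k))
print('pred rubber x ends at z~66',proj(w,[[*(c+q*X),63] for q in (60,38,-38,-60)]).round(0).tolist())
print('pile',face(a,134.5,193,72,thr=145),face(b,386,282,72,thr=125))
sm=cv2.resize(g[60:290,180:330],(75,46),interpolation=cv2.INTER_AREA)
for r in sm: print(''.join('@%#*+=-:. '[int(v)*10//256] for v in r))
"
```

```text
t 35.2 pos [559.7 143.2 191.6] rpy [179.8  -0.  106.6] shift mm [-2.2 -0.4  1.6] turn 0.1 w 76.7 F [ 0.4 -0.3  0.1] j7 15
rubber x -42.5 41.4 y -22.7 23.1 (228, 139, 49, 88)
pred rubber x ends at z~66 [[252.0, 119.0], [252.0, 145.0], [252.0, 227.0], [252.0, 248.0]]
pile [5.352e+02 3.972e+02 2.062e+02 1.975e+02 5.000e-01 1.450e+02] [521.9 386.3 161.4 132.1 136.7 125. ]
--:::::::::::::::--:::----::--:::-------::------:::-------::----------::---
--::::--------------------------:------::------::-:------::---------:::----
------------------------------=-----:::::------::-------:::-------------:::
----------------=------------------------------:::--------:---------:::::::
--------------------------------------------:::--::-----:::::-------::-----
-----------------------------------------==-:::------::-::-----::---:::----
---------------------------------------------::::::--:----::::-----::::::::
--------------------------------------------:--::::::-----:::---:::---:::::
-------------=============================------------------::::::--:::::::
-------------++=+**+=======================--
[... 2061 characters left out ...]
:::::::::::::::::::::
:::::-::::::::::::::::::::::::::::::::::::::::::::::::::::-::::::::::::::::
::::::::::-::::::::::::::::::::::::::::::::::::::::::::::::::::::::::::::::
::::::::::::::::::::::::::::::::::::::::::::::::::::::::::::::::::::::::::-
:::::::::::::::::::::::::::::::::::::::::::::::::::::::::::::::::::::::-=++
:::::::::::::::::::::::::::::::::::::::::::::::::::::::::::::::::::::-++++-
::::::::::::::::::::::::::::::::::::::::::::::::::::::::::::::::--:-+++=:. 
:::::::::::::::::::::::::::::::::::::::::::::::::::::::::::::::-::-+++-.   
:::::::::::::::::::::::::::::::::::::::::::::::::::::::::::::::::-=++-.    
::::::::::::::::::::::--::::::::::::::::::::::::::::::::::::::::::-+=.
```

The roller lies centred in the cradle, with both hubs across the plates and the rubber 0.2 mm off in y. The pile hasn't been disturbed since I checked it, so I'm handing in.

```bash
python3 -c "
from plant import manip
print(manip.hand_in())"
```

```text
the job is handed in; nothing more can be done
None
```

I handed the job in at about 35 s. All four blocks are in one square pile, metal face up. The roller lies in the cradle with its hubs in the notches and about 1 mm off centre. My last automated re-measure of the pile failed, so the pile rests on my earlier visual check, and nothing touched it after that.

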